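Find the slack swing bolt and hold its strap open

TASK

One of the three straps clamping the batten has worked loose and I have to change the packing under it, so first lay the three loose plywood slips squarely on top of one another, as one pile on the bench. Then tap the hand nuts of the swing bolts outwards until you find the slack one, which tips out of its slot while the tight ones stay put. Lift that strap by its free end to at least 55 degrees and finish while still holding it up (it falls shut when let go), leaving the other straps shut and the tools and other things on the bench where they are.

Things in the scene. Friction and masses are not known exactly. Their poses are not given: they have to be found in the camera images.
- jig_center (a point): centre, on the bench, of the clamping jig: fixed steel bed 200 x 400 x 12 mm; on it a batten (x -55 to 30 mm, top 32 mm up) under three steel straps 130 mm apart along y. y axis: right strap to left; x axis: from the strap hinges (robot's side) to the swing bolts (far side). Old packing, not to be handled, fills the gap under each strap at x -45 to 0 mm, 80 mm along y
- strap_left (a joint): opening angle of the left strap (rad): 0 shut, level; grows as its free end is lifted; stops at 1.45. It falls shut when let go, and cannot be lifted while its bolt stands in its slot
- strap_left_grip (a point): where to hold the left strap (jig y = +130 mm): steel bar 30 mm wide (jig y), 10 mm thick, 0.3 kg. Point in the middle of its section, 113 mm from its hinge axis (which is parallel to jig y, on jig -x side, 67 mm above the bench) and 30 mm short of its forked free end; 67 mm above the bench when shut. x axis: along the bar to the free end, z: its upper face
- bolt_left (a joint): angle of the left swing bolt (rad): 0 upright in the slot of its strap's forked end; grows as it tips outward (jig +x), 1.45 lying clear. A tight bolt gives under 0.05 when pushed with 10 N; the slack one yields to under 1 N and from about 0.2 falls over by itself
- knob_left (a point): centre of the black hand nut on the left swing bolt: 31 mm across, 22 mm high, bolt end 22 mm above this point. Upright it is 87 mm above the bench, 15 mm above the strap's top and 22 mm beyond the strap's grip point (jig +x). The bolt pivots 59 mm below it and can leave its slot only along jig +x: tap it from the strap's side
- strap_middle (a joint): opening angle of the middle strap (rad): 0 shut, level; grows as its free end is lifted; stops at 1.45. It falls shut when let go, and cannot be lifted while its bolt stands in its slot
- strap_middle_grip (a point): where to hold the middle strap (jig y = 0 mm): steel bar 30 mm wide (jig y), 10 mm thick, 0.3 kg. Point in the middle of its section, 113 mm from its hinge axis (which is parallel to jig y, on jig -x side, 67 mm above the bench) and 30 mm short of its forked free end; 67 mm above the bench when shut. x axis: along the bar to the free end, z: its upper face
- bolt_middle (a joint): angle of the middle swing bolt (rad): 0 upright in the slot of its strap's forked end; grows as it tips outward (jig +x), 1.45 lying clear. A tight bolt gives under 0.05 when pushed with 10 N; the slack one yields to under 1 N and from about 0.2 falls over by itself
- knob_middle (a point): centre of the black hand nut on the middle swing bolt: 31 mm across, 22 mm high, bolt end 22 mm above this point. Upright it is 87 mm above the bench, 15 mm above the strap's top and 22 mm beyond the strap's grip point (jig +x). The bolt pivots 59 mm below it and can leave its slot only along jig +x: tap it from the strap's side
- strap_right (a joint): opening angle of the right strap (rad): 0 shut, level; grows as its free end is lifted; stops at 1.45. It falls shut when let go, and cannot be lifted while its bolt stands in its slot
- strap_right_grip (a point): where to hold the right strap (jig y = -130 mm): steel bar 30 mm wide (jig y), 10 mm thick, 0.3 kg. Point in the middle of its section, 113 mm from its hinge axis (which is parallel to jig y, on jig -x side, 67 mm above the bench) and 30 mm short of its forked free end; 67 mm above the bench when shut. x axis: along the bar to the free end, z: its upper face
- bolt_right (a joint): angle of the right swing bolt (rad): 0 upright in the slot of its strap's forked end; grows as it tips outward (jig +x), 1.45 lying clear. A tight bolt gives under 0.05 when pushed with 10 N; the slack one yields to under 1 N and from about 0.2 falls over by itself
- knob_right (a point): centre of the black hand nut on the right swing bolt: 31 mm across, 22 mm high, bolt end 22 mm above this point. Upright it is 87 mm above the bench, 15 mm above the strap's top and 22 mm beyond the strap's grip point (jig +x). The bolt pivots 59 mm below it and can leave its slot only along jig +x: tap it from the strap's side
- slip_a_center (a point): one of three alike plywood packing slips, 80 (its x) x 45 (its y) x 10 mm, 25 g, lying flat on the bench; this point is its centre, 5 mm above its underside
- slip_b_center (a point): one of three alike plywood packing slips, 80 (its x) x 45 (its y) x 10 mm, 25 g, lying flat on the bench; this point is its centre, 5 mm above its underside
- slip_c_center (a point): one of three alike plywood packing slips, 80 (its x) x 45 (its y) x 10 mm, 25 g, lying flat on the bench; this point is its centre, 5 mm above its underside
- glue: white glue bottle standing, 54 mm across, 150 mm high; bystander, leave it where it is (origin at its underside)
- hammer: hammer lying on the far side of the jig; bystander, leave it where it is (origin at its underside)
- screwdriver: screwdriver lying on the bench; bystander, leave it where it is (origin at its underside)
- brush: brush lying on the bench; bystander, leave it where it is (origin at its underside)
- square: try square with a dark wooden stock and a 160 mm steel blade, lying flat; bystander, leave it where it is (origin at its underside)
- tape: grey tape measure standing, 66 x 34 x 62 mm; bystander, leave it where it is (origin at its underside)
- offcut: wood offcut 90 x 42 x 30 mm; bystander, leave it where it is (origin at its underside)
There are look-alikes about, which are no part of the job. Leave any blue, pink or red look-alike of the part that bears slip_b_center alone.

How it is judged:
On the way, in this order (a step that is already met when the one before it is completed fails the run):
1. the three slips lie squarely piled on the bench, let go (horizontal distance between slip_a_center and slip_b_center below 0.008 m and horizontal distance between each of slip_a_center, slip_b_center and slip_c_center below 0.008 m and angle between the x axis of slip_a_center and the x axis of slip_b_center, either way round below 0.14 rad and angle between the x axis of each of slip_a_center, slip_b_center and the x axis of slip_c_center, either way round below 0.14 rad and angle between each of slip_a_center, slip_b_center, slip_c_center's own z axis and vertical below 0.08 rad and height (world z) of each of slip_a_center, slip_b_center, slip_c_center below 0.032 m and contact force between the fingers and slip_a below 0.1 N and contact force between the fingers and slip_b below 0.1 N and contact force between the fingers and slip_c below 0.1 N), for 0.2 s.
2. the slack swing bolt has been tapped out of its slot (value of joint any of bolt_left, bolt_middle, bolt_right above 0.5 rad), for 0.1 s.
3. the strap of the slack bolt is lifted open (((value of joint strap_left above 0.6 rad and value of joint bolt_left above 0.5 rad) or (value of joint strap_middle above 0.6 rad and value of joint bolt_middle above 0.5 rad) or (value of joint strap_right above 0.6 rad and value of joint bolt_right above 0.5 rad))), for 0.1 s.
At the end, for the whole second after the job is handed in: The slack bolt's strap is held open over 0.95 rad (55 degrees), still and borne by the fingers (over 0.4 N), its bolt tipped over 0.5 rad; other straps shut, other bolts upright; the three slips lie flat in one pile on the bench, centres within 8 mm, turned under 0.14 rad, not touched (all of step 1 and ((value of joint strap_left above 0.95 rad and velocity of joint strap_left between -0.15 and 0.15 rad/s and contact force between the fingers and strap_left above 0.4 N and value of joint bolt_left above 0.5 rad and value of joint each of strap_middle, strap_right below 0.08 rad and value of joint each of bolt_middle, bolt_right below 0.2 rad) or (value of joint strap_middle above 0.95 rad and velocity of joint strap_middle between -0.15 and 0.15 rad/s and contact force between the fingers and strap_middle above 0.4 N and value of joint bolt_middle above 0.5 rad and value of joint each of strap_left, strap_right below 0.08 rad and value of joint each of bolt_left, bolt_right below 0.2 rad) or (value of joint strap_right above 0.95 rad and velocity of joint strap_right between -0.15 and 0.15 rad/s and contact force between the fingers and strap_right above 0.4 N and value of joint bolt_right above 0.5 rad and value of joint each of strap_left, strap_middle below 0.08 rad and value of joint each of bolt_left, bolt_middle below 0.2 rad))); the arm keeps its last pose, push and grip.
It fails at once if one of the tools and other things on the bench was moved by more than 30 mm (distance of any of glue, hammer, screwdriver, brush, square, tape, offcut from where it was at the start of the episode above 0.03 m).
It also fails if it takes over 72 s, if anything falls off the work surface, if the arm or the gripper's body presses on something with over 40 N, if the wrist force passes 120 N, or if a joint passes its speed limit or range.

ROBOT

A 7-joint arm with a two-finger parallel gripper is mounted at the origin on the work surface. World frame = base frame: x ahead of the robot, y to its left, z up, the work surface at z = 0. Lengths are in m, angles in rad, forces in N, time in s.
With the tool pointing down it reaches from about 0.35 to 0.9 m from the base axis. Payload 7.2 kg.
Tool frame: the origin (TCP) lies midway between the tips of the shut fingers; the grasp point (between the pads) lies 19 mm behind it; z points along the fingers, y is the direction in which the jaws open and shut (so a half turn about z gives the same grasp; the last joint's range is limited). The gripper opens to 85 mm and grips with 20 to 120 N. Pads are 22 mm wide; open, the fingers measure 114 mm over their backs; the gripper's body (76 mm by 85 mm) begins 54 mm behind the grasp point. The pads swing forward as they close: fully open they stand 13 mm farther back than shut.
Start: joints at [1.218, 0.411, -0.013, 1.596, 0.006, 1.134, -0.082], TCP at [0.176, -0.6, 0.231] pointing down, gripper open.
Joint ranges: [-2.95, 2.95], [-0.29, 1.99], [-1.47, 1.44], [0.14, 2.54], [-1.03, 4.17], [0.13, 1.85], [-2.86, 2.86]. Speed limits (rad/s): [2.39, 2.39, 3.01, 3.01, 3.14, 3.14, 3.14].

INTERFACE

Orientations are given as a unit quaternion [x, y, z, w].
In Python, from cell import env, optics, job, spotter gives the robot as it stands. The module is installed in compiled form; this text tells all that it offers.
- The arm moves only by the tool apply_moves, never from a script. Its argument "deltas" is a list of rows, each an object with "gripper": the opening, from 0 (shut) to 1 (fully open); "dp": the shift along the tool's x, y, z in m, a list of three; "twist": the turn about the tool's z in rad. In form: [{"gripper": gripper, "dp": [tx, ty, tz], "twist": twist}, ...]. A call has 1 to 8 rows; each row shifts and turns the pose as measured when the row begins, along the tool's axes as they then stand; what a row does not reach is not made up. A row lasts 1/8 s, in which the tool goes at most 62.5 mm and 10.7 degrees, less where a joint would pass 70% of its speed; a pose out of reach is approached as far as the arm can. A call is refused whole if a number of a shift passes 0.0625 or a number of a turn 0.188, either way. A call with a gripper value outside its range is refused whole. The fingers move at their own pace and stop on an object; "newtons" is the grip in N (left out, the last holds). Time passes only in rows, so rows that do not move let the fingers close. It gives the time, the measured TCP pose, the force and the opening at its end, in the units of the state.
- env.sense(): the state, without advancing time (a new reading comes with each control period).
- optics.get_image(name): name is "scene" or "top"; returns (picture, depth): 400x640x3 uint8, red, green, blue; 400x640 float32, m along the optical axis (not along the pixel's ray), 0 where there is no reading.
- optics.camera_model(name): a dict with "fx", "fy", "cx", "cy" (pixels), "dist_coeffs" ([k1, k2, p1, p2, k3] as OpenCV has them; the pictures are not rectified), "world_to_cam" (4x4, takes a point from world to camera coordinates). Camera axes: x right, y down, z forward; pixel columns grow to the right and rows downward; lengths in m; the calibration is good to about 2 mm. A picture is of the moment at which its call begins. camera_model takes no time and is no camera call.
- job.hand_in(): hands the job in, once; it reports no verdict.
Trained networks look in the newest picture that a camera, given by its name, has taken for a name from the list of things; names that differ only in an ending like _2 or _b are one class to them, and where a whole thing is asked for, a point or a joint stands for the part that bears it (a point fixed in the world has none). Each returns a list of dicts, best first, with "p" (0 to 1); they miss things now and then, are a little off and sometimes report something else, mostly with a low value. They report only what shows in the picture. A call takes as long as a camera call. They do not tell look-alikes from the thing itself.
- spotter.search_frame(camera, query): "extent" ([left, top, right, bottom] in pixels, round what is visible of it).
- spotter.spot_point(camera, query): "point" ([row, column] in pixels: a listed point, or the origin of a listed thing).
The state is a dict: "time": time; "q": joint angles; "joint_vel": joint speeds; "effort": joint torques, N m; "ee_pos": TCP position; "eef_rot": TCP orientation; "contact_force": force on the tool from outside, world axes, zero at the start; "ft_torque": the same for the moment, N m; "grip_width": finger opening in m.
Only numpy, scipy, OpenCV 4.12 (cv2) and the standard library are available. Lean on these libraries where they do the work, as an engineer would, in place of code of your own. Each camera call takes 0.05 s, during which the arm holds its last target.

## Working session

There is one attempt and no reset: what is moved stays moved. The work goes in short steps, Python scripts to look and compute and a tool call to move; the robot and the scene stay as the last step left them, time stands still between calls to the robot, and variables do not carry over. Pictures are saved under pics/ and viewed, and the job is handed in when it is done.

Besides the shell and the picture viewer there is one more tool, called after "Call:" in YAML: its name, and indented under it one key for each argument. apply_moves: Moves the arm, as the interface text tells. Its arguments: {"type":"object","properties":{"deltas":{"type":"array"},"newtons":{"type":"number"}},"required":["deltas"]}

```bash
mkdir -p pics
cat > h.py <<'E'
import numpy as np,cv2
from cell import env,optics,job,spotter
def cam(n):
    m=optics.camera_model(n);K=np.array([[m['fx'],0,m['cx']],[0,m['fy'],m['cy']],[0,0,1.]]);return K,np.array(m['dist_coeffs'],float),np.array(m['world_to_cam'])
def proj(n,P):
    K,d,T=cam(n);r,_=cv2.Rodrigues(T[:3,:3]);return cv2.projectPoints(np.atleast_2d(np.array(P,float)),r,T[:3,3],K,d)[0][:,0]
def ray(n,uv):
    K,d,T=cam(n);p=cv2.undistortPoints(np.array(uv,float).reshape(-1,1,2),K,d)[:,0];R=T[:3,:3]
    return -R.T@T[:3,3],(np.c_[p,np.ones(len(p))])@R
def atz(n,uv,z):
    c,D=ray(n,uv);return c+D*((z-c[2])/D[:,2])[:,None]
def deproj(n,uv,dep):
    c,D=ray(n,uv);uv=np.array(uv).reshape(-1,2).round().astype(int);return c+D*dep[uv[:,1],uv[:,0]][:,None]
def save(img,f): cv2.imwrite('pics/'+f,img[:,:,::-1])
E
python3 - <<'E'
from h import *
for n in('scene','top'):
    i,d=optics.get_image(n);save(i,n+'0.png');np.save(n+'0.npy',d);np.save(n+'0i.npy',i)
    print(n,cam(n)[0][0],cam(n)[2].round(3).tolist())
    for q in('slip_a_center','knob_left','strap_left_grip','jig_center'):
        print(q,[(np.round(r['point']).tolist(),round(r['p'],2)) for r in spotter.spot_point(n,q)])
s=env.sense();print(s['time'],s['ee_pos'],s['eef_rot'],s['grip_width'],s['contact_force'])
E
```

```text
scene [383.38220879   0.         313.44617461] [[0.413, 0.911, 0.017, -0.247], [0.604, -0.26, -0.754, -0.249], [-0.682, 0.321, -0.657, 1.751], [0.0, 0.0, 0.0, 1.0]]
slip_a_center [([186.0, 347.0], 0.69)]
knob_left [([207.0, 300.0], 0.62), ([181.0, 381.0], 0.49), ([200.0, 423.0], 0.31)]
strap_left_grip [([206.0, 303.0], 0.63)]
jig_center [([222.0, 265.0], 0.97), ([238.0, 158.0], 0.22)]
top [465.82907372   0.         314.99551202] [[-0.029, -1.0, 0.006, 0.017], [-0.983, 0.027, -0.181, 0.528], [0.18, -0.011, -0.984, 1.423], [0.0, 0.0, 0.0, 1.0]]
slip_a_center [([236.0, 246.0], 0.84)]
knob_left [([197.0, 319.0], 0.52)]
strap_left_grip [([206.0, 318.0], 0.84)]
jig_center [([213.0, 356.0], 0.91), ([204.0, 319.0], 0.69), ([261.0, 152.0], 0.38)]
0.5 [ 0.17554767 -0.59981578  0.23124122] [ 9.89882206e-01  1.41891568e-01 -1.81739697e-05 -2.20773814e-05] 0.08533581563577947 [ 0.08882918  0.09800078 -0.14395208]
```

View pics/scene0.png

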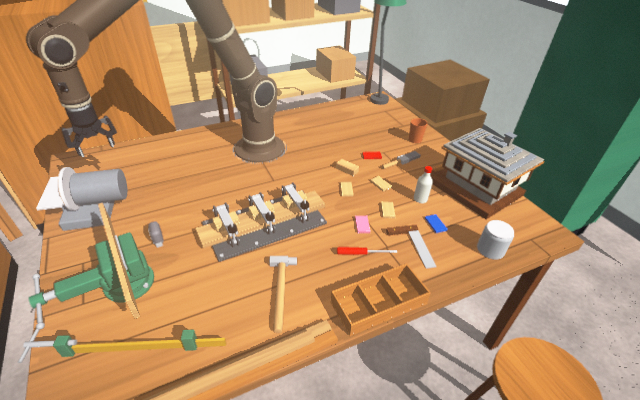

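View pics/top0.png

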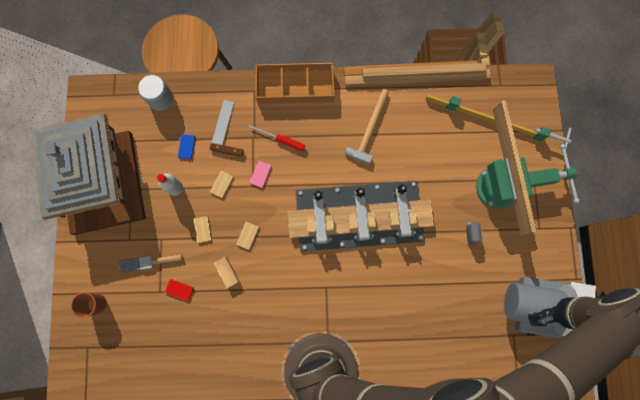

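Run:
```python
from h import *
t=np.load('top0i.npy');s=np.load('scene0i.npy');d=np.load('top0.npy')
a=cv2.resize(t[130:320,100:340],None,fx=3.3,fy=3.1,interpolation=cv2.INTER_CUBIC);save(a,'z1.png')
save(cv2.resize(s[120:270,190:450],None,fx=3,fy=3,interpolation=cv2.INTER_CUBIC),'z2.png')
hsv=cv2.cvtColor(t,cv2.COLOR_RGB2HSV)
vv,uu=np.mgrid[0:400,0:640]
P=deproj('top',np.c_[uu.ravel(),vv.ravel()],d).reshape(400,640,3);np.save('P.npy',P)
for nm,(u,v) in dict(s1=(222,184),s2=(203,230),s3=(248,236),s4=(227,274),bench=(300,300),pink=(261,175),red=(180,290)).items():
    print(nm,P[v,u].round(4),P[v-3:v+4,u-3:u+4,2].std().round(4), t[v,u], hsv[v,u])
```

```text
s1 [0.5926 0.303  0.0105] 0.0028 [218 178 118] [ 18 117 218]
s2 [0.4431 0.3623 0.0137] 0.2099 [218 177 118] [ 18 117 218]
s3 [0.4207 0.2192 0.0072] 0.0029 [217 177 117] [ 18 118 217]
s4 [0.3014 0.2813 0.0339] 0.0027 [220 172 113] [ 17 124 220]
bench [ 0.215   0.0578 -0.0031] 0.0033 [171 120  71] [ 15 149 171]
pink [0.6191 0.1755 0.0108] 0.0028 [234 130 160] [171 113 234]
red [0.256  0.4334 0.0103] 0.0039 [201  25  22] [  1 227 201]
```

```bash
sleep 1
```

```text
(no output)
```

View pics/z1.png

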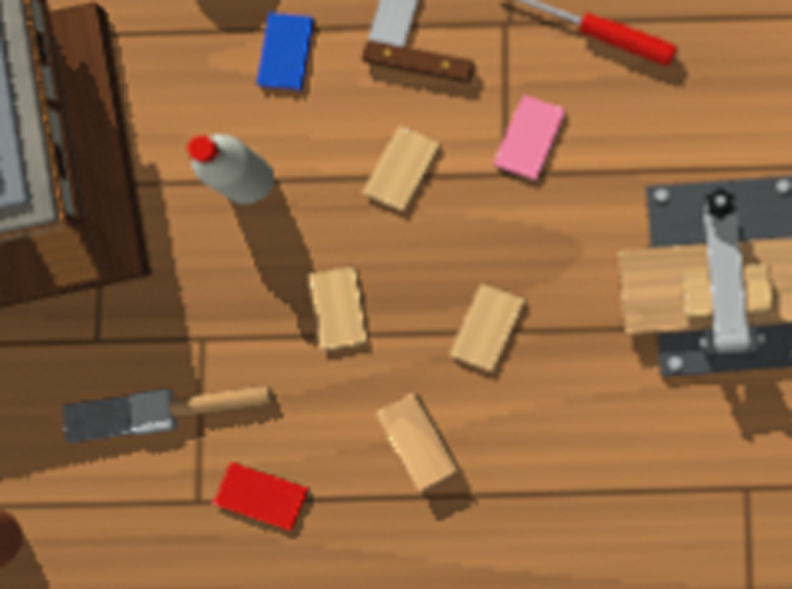

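View pics/z2.png

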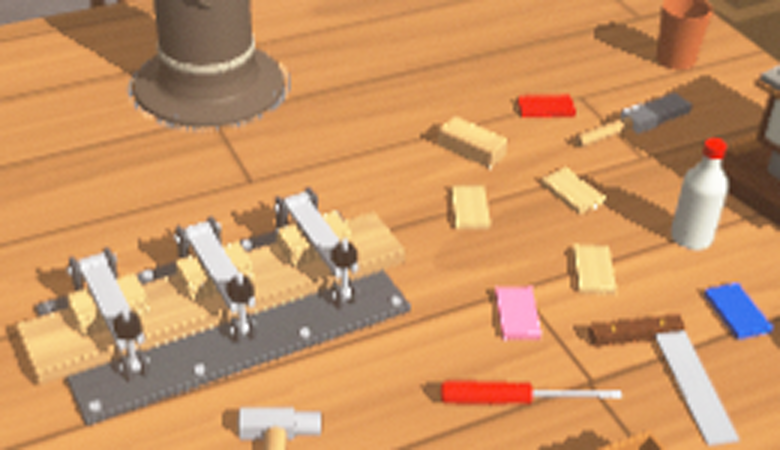

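```bash
cat > meas.py <<'E'
from h import *
from scipy.optimize import minimize
def mask(img,lo,hi):
    return cv2.inRange(cv2.cvtColor(img,cv2.COLOR_RGB2HSV),lo,hi)
def slipfit(n,img,uv,z=0.01,win=24):
    hsv=cv2.cvtColor(img,cv2.COLOR_RGB2HSV)
    # lighter than bench
    m=((hsv[:,:,2]>195)&(hsv[:,:,1]<135)).astype(np.uint8)
    w=np.zeros_like(m);u,v=map(int,uv);w[v-win:v+win,u-win:u+win]=m[v-win:v+win,u-win:u+win]
    k,l,st,c=cv2.connectedComponentsWithStats(w)
    j=1+np.argmax(st[1:,4]);pts=np.argwhere(l==j)[:,::-1]
    X=atz(n,pts,z)[:,:2]
    rect=cv2.minAreaRect((X*1000).astype(np.float32))
    mu=X.mean(0);ev,V=np.linalg.eigh(np.cov((X-mu).T));ax=V[:,1]
    return mu,np.arctan2(ax[1],ax[0])%np.pi,np.sqrt(12*ev[::-1]),rect
E
python3 - <<'E'
from meas import *
t=np.load('top0i.npy');s=np.load('scene0i.npy')
for k,uv in dict(s1=(222,184),s2=(203,230),s3=(248,236)).items():
    mu,a,L,r=slipfit('top',t,uv);print('top',k,mu.round(4),a.round(3),L.round(4),r)
    q=proj('scene',[*mu,0.01])[0]
    mu,a,L,r=slipfit('scene',s,q);print('scn',k,q.round(),mu.round(4),a.round(3),L.round(4),r)
for n in('scene','top'):
    for q in ['slip_a_center','slip_b_center','knob_left','knob_middle','knob_right','strap_right_grip','strap_middle_grip']:
        if n=='top': optics.get_image(n) if q=='slip_a_center' else 0
        if n=='scene' : optics.get_image(n) if q=='slip_a_center' else 0
        print(n,q,[(np.round(r['point'],1).tolist(),round(r['p'],2)) for r in spotter.spot_point(n,q)])
E
```

```text
top s1 [0.5958 0.3066] 2.674 [0.0786 0.0427] ((595.8333740234375, 306.9842529296875), (43.521305084228516, 77.79032135009766), 62.09782791137695)
scn s1 [388. 209.] [0.5983 0.3061] 2.668 [0.0917 0.0461] ((597.4560546875, 306.76470947265625), (45.5090446472168, 95.24201965332031), 62.89649963378906)
top s2 [0.4478 0.367 ] 0.162 [0.0778 0.042 ] ((447.9717712402344, 366.7427062988281), (77.11136627197266, 43.27988815307617), 9.805940628051758)
scn s2 [380. 183.] [0.4508 0.3696] 0.092 [0.0894 0.047 ] ((449.9662170410156, 368.6651306152344), (89.9111557006836, 52.24175262451172), 6.508840560913086)
top s3 [0.4239 0.2228] 2.724 [0.0774 0.0422] ((424.2315368652344, 222.9242401123047), (41.931663513183594, 77.03262329101562), 66.31798553466797)
scn s3 [346. 188.] [0.4273 0.2222] 2.718 [0.0896 0.0453] ((428.59747314453125, 221.77256774902344), (44.934776306152344, 88.5880126953125), 67.6592025756836)
scene slip_a_center [([188.5, 343.6], 0.58), ([214.5, 269.7], 0.54)]
scene slip_b_center [([226.3, 361.2], 0.77), ([224.6, 433.5], 0.57), ([211.7, 384.6], 0.45), ([180.9, 382.0], 0.37)]
scene knob_left [([204.4, 305.4], 0.49)]
scene knob_middle [([212.9, 270.6], 0.52)]
scene knob_right [([230.0, 233.6], 0.58)]
scene strap_right_grip [([226.6, 230.9], 0.55)]
scene strap_middle_grip [([217.1, 269.3], 0.53), ([225.2, 265.7], 0.5)]
top slip_a_center [([234.4, 250.9], 0.88)]
top slip_b_center [([289.2, 177.7], 0.82), ([183.1, 224.2], 0.69), ([148.3, 186.0], 0.66), ([172.6, 260.2], 0.6)]
top knob_left [([197.2, 319.5], 0.62)]
top knob_middle [([194.3, 361.7], 0.56)]
top knob_right [([188.2, 404.3], 0.6)]
top strap_right_grip [([196.9, 398.3], 0.97)]
top strap_middle_grip [([197.6, 359.6], 0.97)]
```

Run:
```python
from h import *
def tri(uvt,uvs):
    c1,D1=ray('top',uvt);c2,D2=ray('scene',uvs);D1=D1[0]/np.linalg.norm(D1[0]);D2=D2[0]/np.linalg.norm(D2[0])
    A=np.c_[D1,-D2];x=np.linalg.lstsq(A,c2-c1,rcond=None)[0];a=c1+x[0]*D1;b=c2+x[1]*D2;return (a+b)/2,np.linalg.norm(a-b)
for k,t,s in [('L',(319.5,197.2),(305.4,204.4)),('M',(361.7,194.3),(270.6,212.9)),('R',(404.3,188.2),(233.6,230))]:
    print(k,tri(t,s),atz('top',[t],.087)[0],atz('scene',[s],.087)[0])
t=np.load('top0i.npy');s=np.load('scene0i.npy')
save(cv2.resize(t[165:265,280:445],None,fx=4.8,fy=4.8,interpolation=cv2.INTER_CUBIC),'z3.png')
save(cv2.resize(s[175:265,190:335],None,fx=5.5,fy=5.5,interpolation=cv2.INTER_CUBIC),'z4.png')
```

```text
L (array([ 0.52786997, -0.00643521,  0.08674813]), np.float64(0.011450679343900264)) [ 0.52570194 -0.0117552   0.087     ] [ 0.52991633 -0.00109389  0.087     ]
M (array([ 0.53122812, -0.1351668 ,  0.09674654]), np.float64(0.012080934983649396)) [ 0.5311746  -0.14201092  0.087     ] [ 0.52325353 -0.12649245  0.087     ]
R (array([ 0.54871372, -0.26857962,  0.08578549]), np.float64(0.013494791967553977)) [ 0.54673057 -0.27491996  0.087     ] [ 0.55283208 -0.26252519  0.087     ]
```

Call:
apply_moves:
  deltas:
    - {"gripper": 0.8, "dp": [0.06, 0, -0.02], "twist": 0.06}
    - {"gripper": 0.8, "dp": [0.06, -0.01, 0], "twist": 0.06}
  newtons: 30

```text
time: 1.55
ee_pos: [0.2846, -0.5629, 0.2514]
eef_rot: [0.997, 0.075, -0.001, 0.001]
contact_force: [0.1, -0.8, -0.3]
grip_width: 0.0684
```

View pics/z3.png

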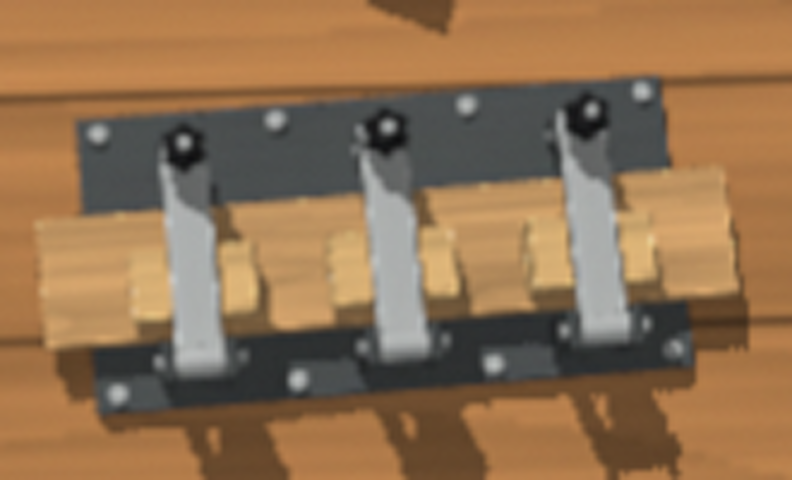

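View pics/z4.png

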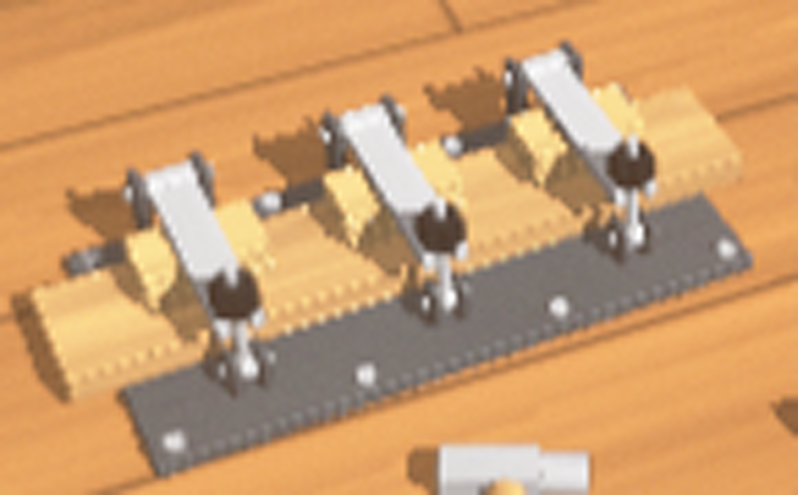

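Run:
```python
from h import *
f=lambda a:np.array(a)/4.8+[280,165]-.4
g=lambda a:np.array(a)/5.5+[190,175]-.4
C=atz('top',f([(78,122),(660,78),(692,370),(100,413)]),.012);print(C.round(4),C.mean(0));
e=C[0]-C[1]+C[3]-C[2];e/=np.linalg.norm(e);print('jig y',e,'yaw',np.arctan2(-e[0],e[1]))
print([np.linalg.norm(C[i]-C[i-1]) for i in range(4)])
print(atz('top',f([(183,143),(388,127),(591,110)]),.109).round(4))
print(atz('scene',g([(631,164),(441,228),(234,293)]),.087).round(4))
print(atz('top',f([(201,360),(404,345),(605,328)]),.072).round(4))
s=env.sense();print(s['ee_pos'],s['eef_rot'],s['q'])
```

```text
[[ 0.5656  0.0627  0.012 ]
 [ 0.5852 -0.3341  0.012 ]
 [ 0.3859 -0.342   0.012 ]
 [ 0.369   0.0524  0.012 ]] [ 0.4764293  -0.14026703  0.012     ]
jig y [-0.04618618  0.99893285  0.        ] yaw 0.04620261973369714
[np.float64(0.19683962637449584), np.float64(0.39732592683462775), np.float64(0.19946809622998274), np.float64(0.3947883949914115)]
[[ 0.5304 -0.0062  0.109 ]
 [ 0.5371 -0.1361  0.109 ]
 [ 0.5445 -0.2657  0.109 ]]
[[ 0.5285 -0.0046  0.087 ]
 [ 0.5369 -0.1342  0.087 ]
 [ 0.5416 -0.2642  0.087 ]]
[[ 0.3965 -0.0141  0.072 ]
 [ 0.4024 -0.1439  0.072 ]
 [ 0.4095 -0.2733  0.072 ]]
[ 0.28458031 -0.56289793  0.25141166] [ 9.97190331e-01  7.48948838e-02 -1.31196809e-03  6.91833142e-04] [ 1.03805849  0.40586703 -0.01908897  1.55550327  0.01135761  1.18028161
 -0.40466937]
```

```bash
cat > plan.py <<'E'
import sys
from h import *
from scipy.spatial.transform import Rotation as Ro
def go(*wps,step=0.06):
    s=env.sense();p=np.array(s['ee_pos']);R=Ro.from_quat(s['eef_rot']).as_matrix();phi=np.arctan2(R[1,0],R[0,0])
    print('at',p.round(4),'phi',phi.round(4),'F',np.round(s['contact_force'],2),'w',round(s['grip_width'],4),'t',s['time'],'tilt',R[:2,2].round(4))
    for w in wps:
        t=np.array(w[:3]);d=t-p;ph=w[3] if len(w)>3 else phi
        x=np.array([np.cos(phi),np.sin(phi)]);y=np.array([np.sin(phi),-np.cos(phi)])
        tool=np.array([d[:2]@x,d[:2]@y,-d[2]]);n=max(1,int(np.ceil(np.linalg.norm(d)/step)))
        print('total',tool.round(4),'rows',n,'each',(tool/n).round(4),'twist',round(phi-ph,4))
        p=t;phi=ph
if __name__=='__main__': go(*eval(sys.argv[1]))
E
python3 plan.py "[(.44,-.3,.24),(.448,.367,.2,.162),(.448,.367,.06)]"
```

```text
at [ 0.2846 -0.5629  0.2514] phi 0.1499 F [ 0.07 -0.79 -0.29] w 0.0684 t 1.55 tilt [-0.0025 -0.0016]
total [ 0.1929 -0.2367  0.0114] rows 6 each [ 0.0322 -0.0395  0.0019] twist 0.0
total [ 0.1075 -0.6583  0.04  ] rows 12 each [ 0.009  -0.0549  0.0033] twist -0.0121
total [0.   0.   0.14] rows 3 each [0.     0.     0.0467] twist 0.0
```

Call:
apply_moves:
  deltas:
    - {"gripper": 0.8, "dp": [0.037, -0.045, 0.0], "twist": 0}
    - {"gripper": 0.8, "dp": [0.037, -0.045, 0.0], "twist": 0}
    - {"gripper": 0.8, "dp": [0.037, -0.045, 0.0], "twist": 0}
    - {"gripper": 0.8, "dp": [0.037, -0.045, 0.0], "twist": 0}
    - {"gripper": 0.8, "dp": [0.037, -0.045, 0.0], "twist": 0}
    - {"gripper": 0.8, "dp": [0.02, -0.055, 0.0], "twist": 0}
    - {"gripper": 0.8, "dp": [0.01, -0.06, 0.0], "twist": 0}
    - {"gripper": 0.8, "dp": [0.01, -0.06, 0.0], "twist": 0}

```text
time: 2.55
ee_pos: [0.4562, -0.1214, 0.2505]
eef_rot: [0.997, 0.076, 0.001, 0.002]
contact_force: [1.3, 0.0, 0.1]
grip_width: 0.0682
```

```bash
python3 plan.py "[(.448,.367,.2,.162),(.448,.367,.06)]"
```

```text
at [ 0.4562 -0.1214  0.2505] phi 0.1513 F [1.29 0.   0.12] w 0.0682 t 2.55 tilt [ 0.0027 -0.0034]
total [ 0.0655 -0.4841  0.0505] rows 9 each [ 0.0073 -0.0538  0.0056] twist -0.0107
total [0.   0.   0.14] rows 3 each [0.     0.     0.0467] twist 0.0
```

Call:
apply_moves:
  deltas:
    - {"gripper": 0.8, "dp": [0.008, -0.06, 0.0], "twist": 0}
    - {"gripper": 0.8, "dp": [0.008, -0.06, 0.0], "twist": 0}
    - {"gripper": 0.8, "dp": [0.008, -0.06, 0.0], "twist": 0}
    - {"gripper": 0.8, "dp": [0.008, -0.06, 0.01], "twist": 0}
    - {"gripper": 0.8, "dp": [0.008, -0.06, 0.01], "twist": 0}
    - {"gripper": 0.8, "dp": [0.008, -0.06, 0.01], "twist": 0}
    - {"gripper": 0.8, "dp": [0.008, -0.055, 0.01], "twist": 0}
    - {"gripper": 0.8, "dp": [0.008, -0.055, 0.01], "twist": 0}

```text
time: 3.55
ee_pos: [0.4497, 0.366, 0.2013]
eef_rot: [0.997, 0.074, 0.007, 0.002]
contact_force: [0.6, -0.6, 0.7]
grip_width: 0.0683
```

```bash
python3 plan.py "[(.448,.367,.06,.162),(.448,.367,.01)]"
```

```text
at [0.4497 0.366  0.2013] phi 0.1481 F [ 0.59 -0.59  0.73] w 0.0683 t 3.55 tilt [ 0.0133 -0.0028]
total [-0.0016 -0.0013  0.1413] rows 3 each [-0.0005 -0.0004  0.0471] twist -0.0139
total [0.   0.   0.05] rows 1 each [0.   0.   0.05] twist 0.0
```

Call:
apply_moves:
  deltas:
    - {"gripper": 0.8, "dp": [0, 0, 0.045], "twist": -0.014}
    - {"gripper": 0.8, "dp": [-0.002, -0.001, 0.045], "twist": 0}
    - {"gripper": 0.8, "dp": [0, 0, 0.045], "twist": 0}
    - {"gripper": 0.8, "dp": [0, 0, 0], "twist": 0}

```text
time: 4.05
ee_pos: [0.4474, 0.3736, 0.0626]
eef_rot: [0.996, 0.085, 0.006, -0.0]
contact_force: [-0.2, -0.1, 0.3]
grip_width: 0.0683
```

```bash
python3 plan.py "[(.448,.367,.02,.162),(.448,.367,.005)]"
python3 - <<'E'
from h import *
for n in('top','scene'):
    i,d=optics.get_image(n);u,v=proj(n,[.448,.367,.03])[0].astype(int)
    save(cv2.resize(i[v-45:v+45,u-60:u+60],None,fx=6,fy=6,interpolation=cv2.INTER_CUBIC),n+'1.png')
E
```

```text
at [0.4474 0.3736 0.0626] phi 0.1703 F [-0.21 -0.14  0.31] w 0.0683 t 4.05 tilt [0.0128 0.0014]
total [-0.0005  0.0066  0.0426] rows 1 each [-0.0005  0.0066  0.0426] twist 0.0083
total [0.    0.    0.015] rows 1 each [0.    0.    0.015] twist 0.0
```

View pics/top1.png

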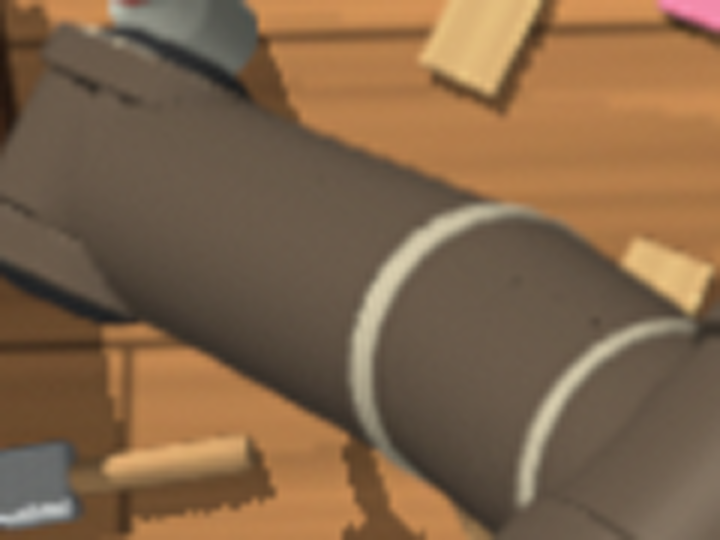

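View pics/scene1.png

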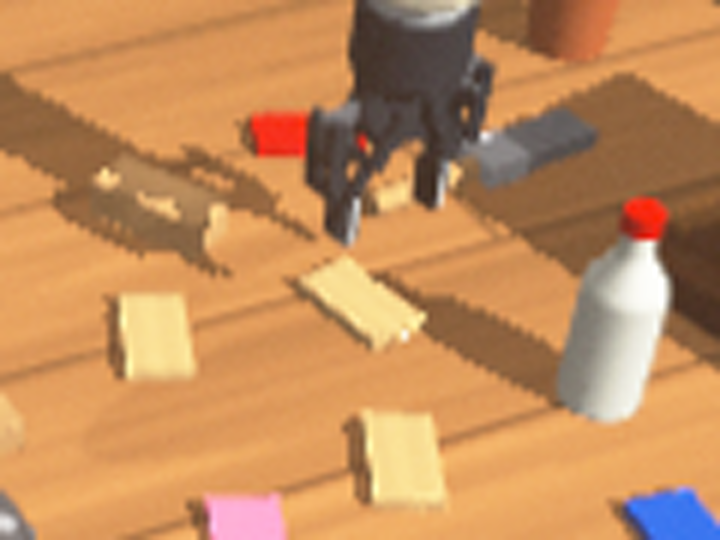

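Call:
apply_moves:
  deltas:
    - {"gripper": 0.8, "dp": [0, 0.0065, 0.02], "twist": 0.008}
    - {"gripper": 0.8, "dp": [0, 0, 0.015], "twist": 0}
    - {"gripper": 0.8, "dp": [0, 0, 0.008], "twist": 0}
    - {"gripper": 0.8, "dp": [0, 0, 0], "twist": 0}

```text
time: 4.65
ee_pos: [0.4556, 0.3735, 0.0299]
eef_rot: [0.997, 0.08, 0.014, -0.006]
contact_force: [-0.2, 0.2, 0.4]
grip_width: 0.0685
```

```bash
python3 plan.py "[(.448,.367,.001,.162)]"
python3 - <<'E'
from h import *
for n in('scene',):
    i,d=optics.get_image(n);u,v=proj(n,[.448,.367,.03])[0].astype(int)
    save(cv2.resize(i[v-35:v+35,u-50:u+50],None,fx=7,fy=7,interpolation=cv2.INTER_CUBIC),n+'2.png')
E
```

```text
at [0.4556 0.3735 0.0299] phi 0.1607 F [-0.2   0.25  0.42] w 0.0685 t 4.65 tilt [0.0274 0.0136]
total [-0.0085  0.0052  0.0289] rows 1 each [-0.0085  0.0052  0.0289] twist -0.0013
```

View pics/scene2.png

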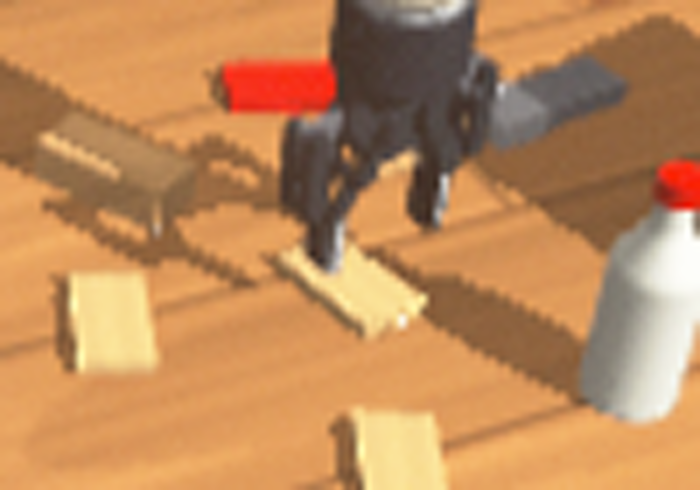

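Run:
```python
from h import *
s=env.sense();print(np.round(s['q'],3),np.round(s['joint_vel'],3),np.round(s['effort'],2),s['time'],s['ee_pos'])
```

```text
[-0.424  0.629 -0.476  1.856  0.433  0.729 -2.553] [-0.001 -0.004 -0.002 -0.001 -0.    -0.001 -0.001] [ 1.500e-01 -6.169e+01 -7.160e+00 -2.041e+01  1.000e-01 -9.000e-02
 -2.000e-02] 4.7 [0.45572474 0.37378755 0.03027117]
```

Call:
apply_moves:
  deltas:
    - {"gripper": 0.8, "dp": [0, 0, 0], "twist": 0}

```text
time: 4.82
ee_pos: [0.4559, 0.3742, 0.0309]
eef_rot: [0.997, 0.08, 0.015, -0.006]
contact_force: [0.1, 0.6, 1.0]
grip_width: 0.0684
```

```bash
python3 plan.py "[(.448,.367,.001,.162)]";python3 - <<'E'
from h import *
s=env.sense();print(np.round(s['q'],3),np.round(s['joint_vel'],3),np.round(s['effort'],2),s['time'],s['ee_pos'])
E
```

```text
at [0.4559 0.3742 0.0309] phi 0.161 F [0.05 0.6  1.02] w 0.0684 t 4.825 tilt [0.0283 0.0147]
total [-0.0089  0.0058  0.0299] rows 1 each [-0.0089  0.0058  0.0299] twist -0.001
[-0.424  0.628 -0.477  1.856  0.433  0.729 -2.552] [ 0.001 -0.006 -0.003 -0.005 -0.002  0.002  0.002] [ 1.000e-02 -6.231e+01 -7.400e+00 -2.094e+01  8.000e-02 -1.400e-01
 -0.000e+00] 4.825 [0.4558744  0.37419939 0.03086461]
```

Call:
apply_moves:
  deltas:
    - {"gripper": 0.8, "dp": [0, 0, -0.02], "twist": -0.187}
    - {"gripper": 0.8, "dp": [0, 0, 0], "twist": -0.187}
    - {"gripper": 0.8, "dp": [0, 0, 0], "twist": -0.187}
    - {"gripper": 0.8, "dp": [0, 0, 0], "twist": -0.187}
    - {"gripper": 0.8, "dp": [0, 0, 0], "twist": -0.187}
    - {"gripper": 0.8, "dp": [0, 0, 0], "twist": -0.187}
    - {"gripper": 0.8, "dp": [0, 0, 0], "twist": -0.187}
    - {"gripper": 0.8, "dp": [0, 0, 0], "twist": -0.187}

```text
time: 5.82
ee_pos: [0.4568, 0.3756, 0.0558]
eef_rot: [0.672, 0.74, 0.018, 0.007]
contact_force: [-0.3, -0.6, -0.4]
grip_width: 0.0683
```

```bash
python3 plan.py "[(.448,.367,.03,.162+3.1416)]";python3 - <<'E'
from h import *
s=env.sense();print(np.round(s['q'],3),np.round(s['joint_vel'],3),s['time'])
E
```

```text
at [0.4568 0.3756 0.0558] phi 1.6669 F [-0.29 -0.62 -0.37] w 0.0683 t 5.825 tilt [0.0339 0.0169]
total [-0.0077 -0.0096  0.0258] rows 1 each [-0.0077 -0.0096  0.0258] twist -1.6367
[-0.174  0.706 -0.85   1.828  0.697  0.893 -1.256] [ 0.207  0.135 -0.335 -0.014  0.268  0.153  1.288] 5.825
```

Call:
apply_moves:
  deltas:
    - {"gripper": 0.8, "dp": [0, 0, 0], "twist": -0.187}
    - {"gripper": 0.8, "dp": [0, 0, 0], "twist": -0.187}
    - {"gripper": 0.8, "dp": [0, 0, 0], "twist": -0.187}
    - {"gripper": 0.8, "dp": [0, 0, 0], "twist": -0.187}

```text
time: 6.32
ee_pos: [0.4581, 0.3758, 0.0577]
eef_rot: [0.355, 0.935, 0.015, 0.014]
contact_force: [0.0, 0.5, 0.7]
grip_width: 0.068
```

```bash
python3 plan.py "[(.448,.367,.03,.162+3.1416)]";python3 - <<'E'
from h import *
s=env.sense();print(np.round(s['q'],3),np.round(s['joint_vel'],3),s['time'])
E
```

```text
at [0.4581 0.3758 0.0577] phi 2.4162 F [0.04 0.51 0.67] w 0.068 t 6.325 tilt [0.0366 0.0173]
total [ 0.0017 -0.0132  0.0277] rows 1 each [ 0.0017 -0.0132  0.0277] twist -0.8874
[-0.083  0.78  -1.008  1.821  0.825  0.978 -0.599] [ 0.166  0.157 -0.303 -0.012  0.244  0.18   1.316] 6.325
```

```bash
python3 plan.py "[(.596,.306,.057,2.674),(.596,.306,.02)]"
python3 - <<'E'
from h import *
print(atz('top',[(173,188)],0.02))
for n in('scene',):
    i,d=optics.get_image(n);
    save(i,n+'3.png')
E
```

```text
at [0.4581 0.3758 0.0577] phi 2.4162 F [0.04 0.51 0.67] w 0.068 t 6.325 tilt [0.0366 0.0173]
total [-0.1495  0.0393  0.0007] rows 3 each [-0.0498  0.0131  0.0002] twist -0.2578
total [0.    0.    0.037] rows 1 each [0.    0.    0.037] twist 0.0
[[0.58175737 0.46036381 0.02      ]]
```

View pics/scene3.png

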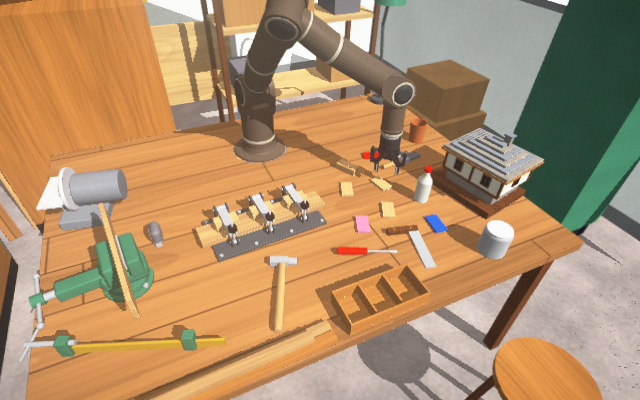

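Call:
apply_moves:
  deltas:
    - {"gripper": 0.8, "dp": [-0.03, 0.01, -0.005], "twist": -0.12}
    - {"gripper": 0.8, "dp": [-0.04, 0.01, 0], "twist": -0.1}
    - {"gripper": 0.8, "dp": [-0.04, -0.01, 0], "twist": 0}
    - {"gripper": 0.8, "dp": [-0.03, -0.01, 0], "twist": 0}
    - {"gripper": 0.8, "dp": [-0.01, 0, 0], "twist": 0}

```text
time: 7.0
ee_pos: [0.5902, 0.2927, 0.0675]
eef_rot: [0.248, 0.969, 0.014, 0.016]
contact_force: [-0.8, -0.1, 0.3]
grip_width: 0.068
```

```bash
python3 plan.py "[(.596,.306,.057,2.674),(.596,.306,.02)]"
python3 - <<'E'
from h import *
s=env.sense();print(np.round(s['q'],3),np.round(s['joint_vel'],3),s['time'])
for n in('scene','top'):
    i,d=optics.get_image(n);
    u,v=proj(n,[.596,.307,.03])[0].astype(int)
    save(cv2.resize(i[v-40:v+40,u-55:u+55],None,fx=6,fy=6,interpolation=cv2.INTER_CUBIC),n+'4.png')
E
```

```text
at [0.5902 0.2927 0.0675] phi 2.6399 F [-0.76 -0.13  0.28] w 0.068 t 7.0 tilt [0.0375 0.0185]
total [0.0013 0.0145 0.0105] rows 1 each [0.0013 0.0145 0.0105] twist -0.0341
total [0.    0.    0.037] rows 1 each [0.    0.    0.037] twist 0.0
[ 0.115  0.873 -1.04   1.646  0.855  1.089 -0.099] [ 0.037  0.049 -0.004 -0.119 -0.015  0.047  0.131] 7.0
```

View pics/scene4.png

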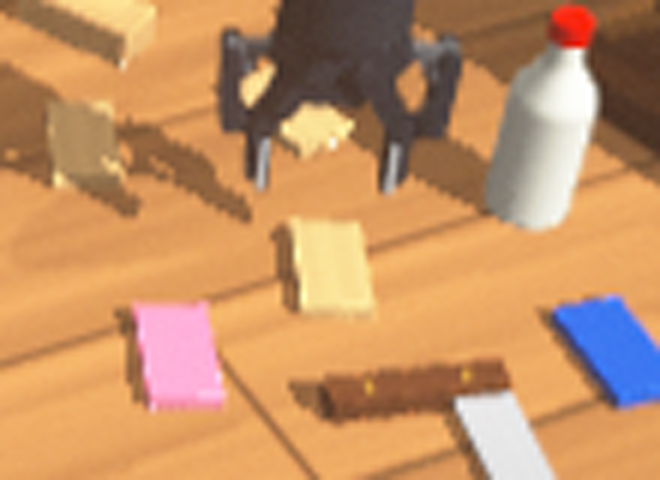

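View pics/top4.png

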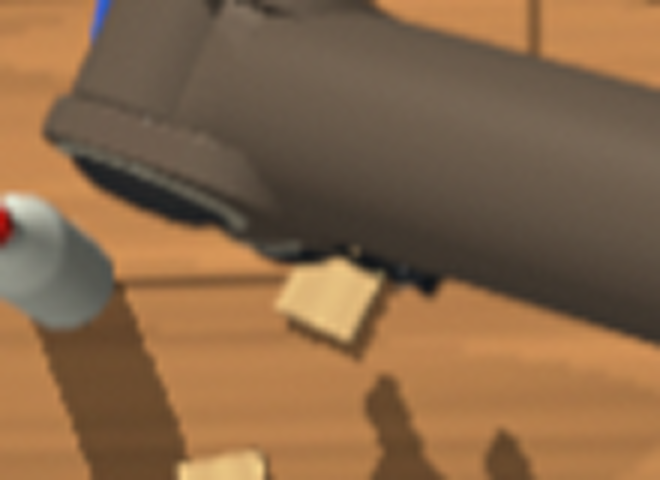

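Call:
apply_moves:
  deltas:
    - {"gripper": 0.8, "dp": [0.001, 0.014, 0.015], "twist": -0.034}
    - {"gripper": 0.8, "dp": [0, 0, 0.015], "twist": 0}
    - {"gripper": 0.8, "dp": [0, 0, 0.01], "twist": 0}

```text
time: 7.48
ee_pos: [0.5938, 0.3133, 0.0266]
eef_rot: [0.227, 0.974, 0.015, 0.016]
contact_force: [0.7, -0.1, 0.6]
grip_width: 0.0681
```

```bash
python3 plan.py "[(.596,.306,.005,2.674)]"
python3 - <<'E'
from h import *
s=env.sense();
p=np.array(s['ee_pos'])
for n in('scene',):
    i,d=optics.get_image(n);i=i.copy()
    u,v=proj(n,[.596,.307,.03])[0].astype(int)
    S=10
    j=cv2.resize(i[v-25:v+25,u-35:u+35],None,fx=S,fy=S,interpolation=cv2.INTER_CUBIC)
    ph=2.674;X=np.array([np.cos(ph),np.sin(ph),0]);Y=np.array([np.sin(ph),-np.cos(ph),0])
    def dr(P,c):
        q=((proj(n,P)-[u-35,v-25]+.5)*S).astype(int);cv2.polylines(j,[q],True,c,1)
    c=np.array([.596,.307,.01]);dr([c+.04*X+.0225*Y,c-.04*X+.0225*Y,c-.04*X-.0225*Y,c+.04*X-.0225*Y],(255,0,0))
    dr([p,p+[0,0,.03]],(0,0,255))
    save(j,n+'5.png')
E
```

```text
at [0.5938 0.3133 0.0266] phi 2.6835 F [ 0.68 -0.1   0.56] w 0.0681 t 7.475 tilt [0.037  0.0219]
total [-0.0052 -0.0056  0.0216] rows 1 each [-0.0052 -0.0056  0.0216] twist 0.0095
```

View pics/scene5.png

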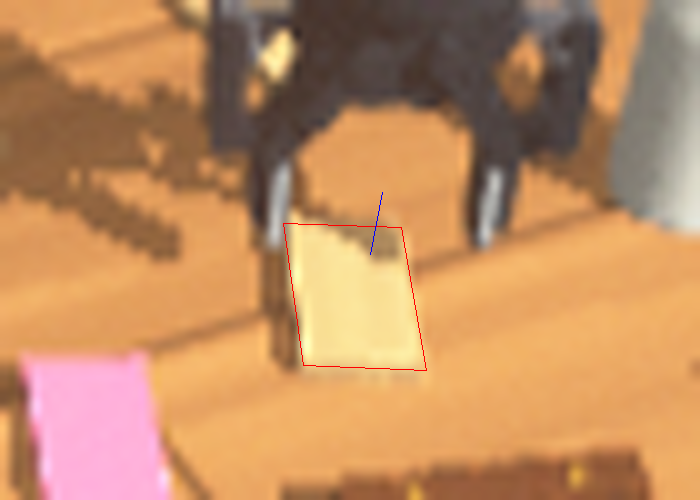

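Call:
apply_moves:
  deltas:
    - {"gripper": 0.75, "dp": [-0.004, -0.005, 0.01], "twist": 0.009}
    - {"gripper": 0.75, "dp": [0, 0, 0.006], "twist": 0}

```text
time: 7.78
ee_pos: [0.5948, 0.3069, 0.0079]
eef_rot: [0.231, 0.973, 0.014, 0.015]
contact_force: [0.3, 0.1, 0.1]
grip_width: 0.0642
```

```bash
python3 plan.py "[(.596,.306,.002,2.674)]"
```

```text
at [0.5948 0.3069 0.0079] phi 2.6746 F [0.29 0.11 0.11] w 0.0642 t 7.775 tilt [0.0351 0.0209]
total [-0.0014 -0.0002  0.0059] rows 1 each [-0.0014 -0.0002  0.0059] twist 0.0006
```

Call:
apply_moves:
  deltas:
    - {"gripper": 0.75, "dp": [-0.001, 0, 0.005], "twist": 0}
    - {"gripper": 0.75, "dp": [0, 0, 0.003], "twist": 0}

```text
time: 8.02
ee_pos: [0.5963, 0.3061, -0.0006]
eef_rot: [0.232, 0.973, 0.014, 0.015]
contact_force: [0.1, 0.1, 0.8]
grip_width: 0.064
```

```bash
python3 plan.py "[(.596,.306,.002,2.674)]"
```

```text
at [ 0.5963  0.3061 -0.0006] phi 2.6738 F [0.06 0.09 0.82] w 0.064 t 8.025 tilt [0.0352 0.0209]
total [ 0.0002 -0.0002 -0.0026] rows 1 each [ 0.0002 -0.0002 -0.0026] twist -0.0002
```

Call:
apply_moves:
  deltas:
    - {"gripper": 0.4, "dp": [0, 0, 0], "twist": 0}
    - {"gripper": 0.4, "dp": [0, 0, 0], "twist": 0}
    - {"gripper": 0.4, "dp": [0, 0, 0], "twist": 0}
  newtons: 25

```text
time: 8.4
ee_pos: [0.5966, 0.3064, -0.0]
eef_rot: [0.232, 0.973, 0.015, 0.015]
contact_force: [0.1, -0.1, -0.5]
grip_width: 0.0444
```

```bash
python3 plan.py "[(.596,.306,.002,2.674)]"
```

```text
at [ 0.5966  0.3064 -0.    ] phi 2.6737 F [ 0.11 -0.13 -0.54] w 0.0444 t 8.4 tilt [0.036  0.0215]
total [ 0.0004 -0.0006 -0.002 ] rows 1 each [ 0.0004 -0.0006 -0.002 ] twist -0.0003
```

Call:
apply_moves:
  deltas:
    - {"gripper": 0.4, "dp": [0, 0, -0.025], "twist": 0}
    - {"gripper": 0.4, "dp": [0, 0, -0.025], "twist": 0}

```text
time: 8.65
ee_pos: [0.5939, 0.305, 0.0515]
eef_rot: [0.231, 0.973, 0.014, 0.014]
contact_force: [-0.4, 0.6, -1.0]
grip_width: 0.0439
```

```bash
python3 plan.py "[(.4247,.2226,.05,2.724)]"
python3 - <<'E'
from h import *
for n in('scene',):
    i,d=optics.get_image(n);
    u,v=proj(n,[.596,.307,.03])[0].astype(int)
    save(cv2.resize(i[v-40:v+40,u-55:u+55],None,fx=6,fy=6,interpolation=cv2.INTER_CUBIC),n+'6.png')
E
```

```text
at [0.5939 0.305  0.0515] phi 2.6743 F [-0.41  0.58 -0.96] w 0.0439 t 8.65 tilt [0.0336 0.0207]
total [ 0.1139 -0.1498  0.0015] rows 4 each [ 0.0285 -0.0374  0.0004] twist -0.0497
```

View pics/scene6.png

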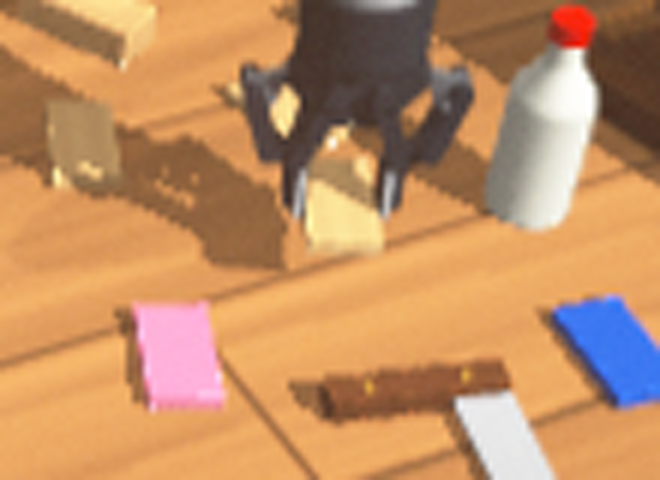

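Slip is held and lifted. Carry it to s3.

Call:
apply_moves:
  deltas:
    - {"gripper": 0.4, "dp": [0.018, -0.024, 0], "twist": -0.025}
    - {"gripper": 0.4, "dp": [0.026, -0.034, 0], "twist": -0.025}
    - {"gripper": 0.4, "dp": [0.026, -0.034, 0], "twist": 0}
    - {"gripper": 0.4, "dp": [0.018, -0.022, 0], "twist": 0}
    - {"gripper": 0.4, "dp": [0.008, -0.01, 0], "twist": 0}
    - {"gripper": 0.4, "dp": [0, 0, 0], "twist": 0}

```text
time: 9.45
ee_pos: [0.4563, 0.2346, 0.0581]
eef_rot: [0.206, 0.978, 0.018, 0.023]
contact_force: [0.8, 1.0, 0.1]
grip_width: 0.0443
```

```bash
python3 plan.py "[(.4247,.2226,.03,2.724)]"
```

```text
at [0.4563 0.2346 0.0581] phi 2.725 F [0.82 0.95 0.06] w 0.0443 t 9.45 tilt [0.0517 0.026 ]
total [ 0.024  -0.0238  0.0281] rows 1 each [ 0.024  -0.0238  0.0281] twist 0.001
```

Call:
apply_moves:
  deltas:
    - {"gripper": 0.4, "dp": [0.014, -0.014, 0.005], "twist": 0}
    - {"gripper": 0.4, "dp": [0.008, -0.008, 0.005], "twist": 0}
    - {"gripper": 0.4, "dp": [0, 0, 0.005], "twist": 0}

```text
time: 9.82
ee_pos: [0.4315, 0.2261, 0.0427]
eef_rot: [0.207, 0.978, 0.02, 0.025]
contact_force: [0.0, -0.1, 0.5]
grip_width: 0.0443
```

```bash
python3 plan.py "[(.4247,.2226,.013,2.724)]"
```

```text
at [0.4315 0.2261 0.0427] phi 2.7233 F [ 0.05 -0.13  0.52] w 0.0443 t 9.825 tilt [0.0563 0.0293]
total [ 0.0048 -0.006   0.0297] rows 1 each [ 0.0048 -0.006   0.0297] twist -0.0007
```

Call:
apply_moves:
  deltas:
    - {"gripper": 0.4, "dp": [0.005, -0.005, 0.01], "twist": 0}
    - {"gripper": 0.4, "dp": [0, 0, 0.01], "twist": 0}

```text
time: 10.07
ee_pos: [0.4272, 0.2249, 0.0213]
eef_rot: [0.207, 0.978, 0.021, 0.025]
contact_force: [0.8, -0.7, -0.7]
grip_width: 0.0444
```

```bash
python3 plan.py "[(.4247,.2226,.011,2.724)]"
python3 - <<'E'
from h import *
for n in('scene','top'):
    i,d=optics.get_image(n);
    u,v=proj(n,[.424,.223,.02])[0].astype(int)
    save(cv2.resize(i[v-30:v+30,u-40:u+40],None,fx=8,fy=8,interpolation=cv2.INTER_CUBIC),n+'7.png')
E
```

```text
at [0.4272 0.2249 0.0213] phi 2.7225 F [ 0.77 -0.65 -0.68] w 0.0444 t 10.075 tilt [0.0573 0.0304]
total [ 0.0013 -0.0031  0.0103] rows 1 each [ 0.0013 -0.0031  0.0103] twist -0.0015
```

View pics/scene7.png

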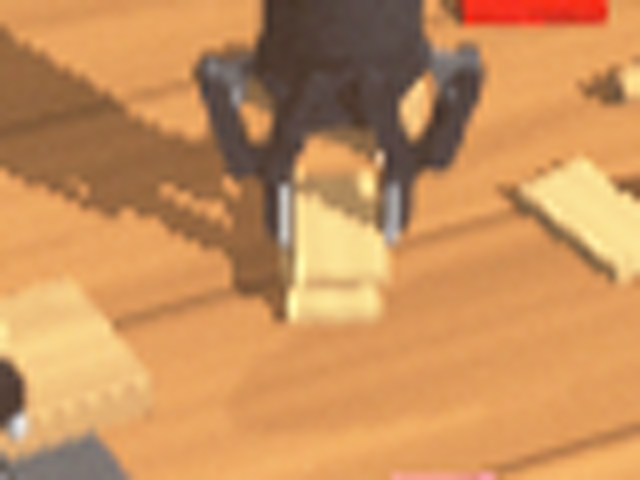

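View pics/top7.png

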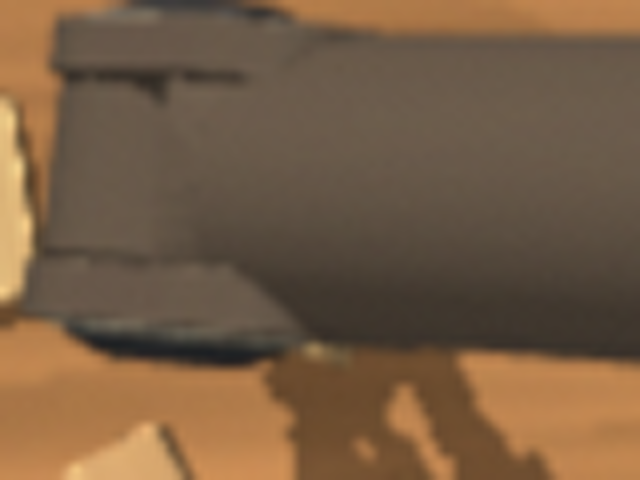

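Call:
apply_moves:
  deltas:
    - {"gripper": 0.4, "dp": [0.002, -0.003, 0.004], "twist": 0}
    - {"gripper": 0.4, "dp": [0, 0, 0.003], "twist": 0}

```text
time: 10.42
ee_pos: [0.4244, 0.2234, 0.0134]
eef_rot: [0.207, 0.978, 0.021, 0.024]
contact_force: [-0.2, 0.5, 0.1]
grip_width: 0.0443
```

```bash
python3 plan.py "[(.4247,.2226,.011,2.724)]"
```

```text
at [0.4244 0.2234 0.0134] phi 2.7227 F [-0.18  0.5   0.06] w 0.0443 t 10.425 tilt [0.0562 0.0305]
total [-0.0006 -0.0006  0.0024] rows 1 each [-0.0006 -0.0006  0.0024] twist -0.0013
```

Call:
apply_moves:
  deltas:
    - {"gripper": 0.4, "dp": [0, 0, 0.0025], "twist": 0}
    - {"gripper": 0.7, "dp": [0, 0, 0], "twist": 0}
    - {"gripper": 0.7, "dp": [0, 0, 0], "twist": 0}
    - {"gripper": 0.75, "dp": [0, 0, -0.02], "twist": 0}
    - {"gripper": 0.8, "dp": [0, 0, -0.03], "twist": 0}

```text
time: 11.05
ee_pos: [0.421, 0.2216, 0.0605]
eef_rot: [0.207, 0.978, 0.02, 0.023]
contact_force: [0.8, 0.6, 0.9]
grip_width: 0.0681
```

```bash
python3 plan.py "[(.448,.367,.05,.162+3.1416)]"
python3 - <<'E'
from h import *
s=env.sense();print(np.round(s['q'],3))
for n in('scene','top'):
    i,d=optics.get_image(n);
    u,v=proj(n,[.424,.223,.02])[0].astype(int)
    save(cv2.resize(i[v-30:v+30,u-40:u+40],None,fx=8,fy=8,interpolation=cv2.INTER_CUBIC),n+'8.png')
E
```

```text
at [0.421  0.2216 0.0605] phi 2.7233 F [0.82 0.62 0.9 ] w 0.0681 t 11.05 tilt [0.0535 0.0298]
total [0.0344 0.1438 0.0105] rows 3 each [0.0115 0.0479 0.0035] twist -0.5803
[ 0.289  0.671 -1.149  2.111  0.869  0.86  -0.223]
```

View pics/scene8.png

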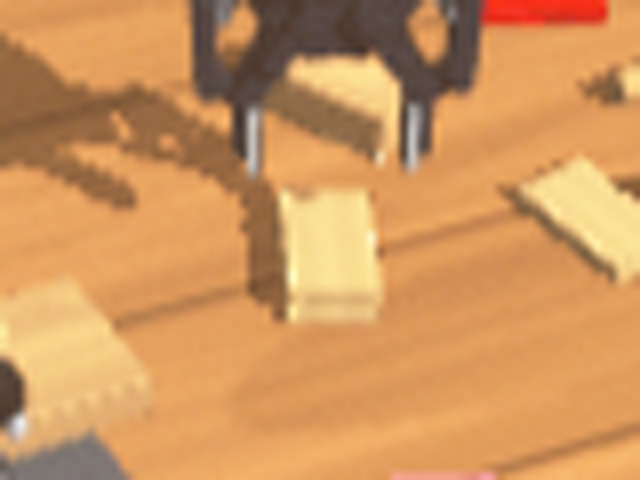

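Call:
apply_moves:
  deltas:
    - {"gripper": 0.8, "dp": [0.006, 0.026, 0], "twist": -0.12}
    - {"gripper": 0.8, "dp": [0.004, 0.036, 0], "twist": -0.145}
    - {"gripper": 0.8, "dp": [-0.002, 0.036, 0], "twist": -0.145}
    - {"gripper": 0.8, "dp": [-0.006, 0.028, 0], "twist": -0.145}
    - {"gripper": 0.8, "dp": [0, 0.008, 0], "twist": 0}
    - {"gripper": 0.8, "dp": [0, 0, 0], "twist": 0}

```text
time: 11.9
ee_pos: [0.4476, 0.3565, 0.0656]
eef_rot: [-0.073, 0.997, 0.012, 0.03]
contact_force: [-0.1, -0.4, 1.4]
grip_width: 0.0682
```

```bash
python3 plan.py "[(.448,.367,.04,.162+3.1416-6.2832)]"
python3 - <<'E'
from h import *
s=env.sense();print(np.round(s['q'],3))
E
```

```text
at [0.4476 0.3565 0.0656] phi -2.9953 F [-0.07 -0.42  1.44] w 0.0682 t 11.9 tilt [0.059  0.0277]
total [-0.0019  0.0103  0.0256] rows 1 each [-0.0019  0.0103  0.0256] twist -0.0157
[ 0.038  0.837 -1.185  1.883  0.961  1.05   0.166]
```

Call:
apply_moves:
  deltas:
    - {"gripper": 0.8, "dp": [-0.002, 0.008, 0.015], "twist": -0.016}
    - {"gripper": 0.8, "dp": [0, 0, 0.015], "twist": 0}
    - {"gripper": 0.75, "dp": [0, 0, 0.01], "twist": 0}

```text
time: 12.28
ee_pos: [0.4517, 0.3633, 0.023]
eef_rot: [-0.079, 0.996, 0.01, 0.031]
contact_force: [-1.2, 0.5, 1.4]
grip_width: 0.0641
```

```bash
python3 plan.py "[(.448,.367,.01,.162+3.1416-6.2832)]"
python3 - <<'E'
from h import *
n='scene'
i,d=optics.get_image(n);u,v=proj(n,[.448,.367,.02])[0].astype(int)
save(cv2.resize(i[v-30:v+30,u-40:u+40],None,fx=8,fy=8,interpolation=cv2.INTER_CUBIC),n+'9.png')
E
```

```text
at [0.4517 0.3633 0.023 ] phi -2.983 F [-1.15  0.46  1.37] w 0.0641 t 12.275 tilt [0.0602 0.025 ]
total [0.0031 0.0042 0.013 ] rows 1 each [0.0031 0.0042 0.013 ] twist -0.0034
```

View pics/scene9.png

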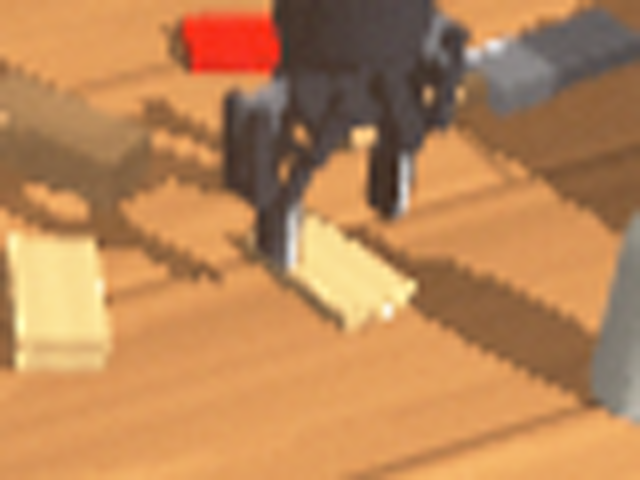

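Call:
apply_moves:
  deltas:
    - {"gripper": 0.75, "dp": [0.003, 0.004, 0.008], "twist": -0.003}
    - {"gripper": 0.75, "dp": [0, 0, 0.005], "twist": 0}

```text
time: 12.58
ee_pos: [0.4483, 0.3666, 0.0079]
eef_rot: [-0.081, 0.996, 0.01, 0.03]
contact_force: [0.0, -0.5, -0.3]
grip_width: 0.0641
```

```bash
python3 plan.py "[(.448,.367,.000,.162+3.1416-6.2832)]"
```

```text
at [0.4483 0.3666 0.0079] phi -2.9803 F [ 0.01 -0.46 -0.27] w 0.0641 t 12.575 tilt [0.0589 0.0242]
total [0.0002 0.0004 0.0079] rows 1 each [0.0002 0.0004 0.0079] twist -0.0007
```

Call:
apply_moves:
  deltas:
    - {"gripper": 0.75, "dp": [0, 0, 0.005], "twist": 0}
    - {"gripper": 0.75, "dp": [0, 0, 0.003], "twist": 0}
    - {"gripper": 0.4, "dp": [0, 0, 0], "twist": 0}
    - {"gripper": 0.4, "dp": [0, 0, 0], "twist": 0}
    - {"gripper": 0.4, "dp": [0, 0, 0], "twist": 0}

```text
time: 13.2
ee_pos: [0.4491, 0.3671, -0.0002]
eef_rot: [-0.081, 0.996, 0.01, 0.031]
contact_force: [0.4, -0.5, 0.2]
grip_width: 0.0443
```

```bash
python3 plan.py "[(.448,.367,.000,.162+3.1416-6.2832)]"
```

```text
at [ 4.491e-01  3.671e-01 -2.000e-04] phi -2.9805 F [ 0.35 -0.55  0.23] w 0.0443 t 13.2 tilt [0.0596 0.0247]
total [ 0.0011  0.0001 -0.0002] rows 1 each [ 0.0011  0.0001 -0.0002] twist -0.0009
```

Call:
apply_moves:
  deltas:
    - {"gripper": 0.4, "dp": [0, 0, -0.02], "twist": 0}
    - {"gripper": 0.4, "dp": [0, 0, -0.035], "twist": 0}
    - {"gripper": 0.4, "dp": [0.004, -0.024, 0], "twist": 0.12}
    - {"gripper": 0.4, "dp": [0.004, -0.034, 0], "twist": 0.145}
    - {"gripper": 0.4, "dp": [0, -0.034, 0], "twist": 0.145}
    - {"gripper": 0.4, "dp": [-0.002, -0.03, 0], "twist": 0.145}
    - {"gripper": 0.4, "dp": [0, -0.012, 0], "twist": 0.0}
    - {"gripper": 0.4, "dp": [0, 0, 0], "twist": 0.0}

```text
time: 14.2
ee_pos: [0.4288, 0.2328, 0.0607]
eef_rot: [0.2, 0.979, 0.021, 0.03]
contact_force: [-0.3, -0.1, -0.0]
grip_width: 0.0442
```

```bash
python3 plan.py "[(.4249,.2224,.035,2.724)]"
```

```text
at [0.4288 0.2328 0.0607] phi 2.7369 F [-0.33 -0.1  -0.05] w 0.0442 t 14.2 tilt [0.0664 0.0289]
total [-0.0005 -0.0112  0.0257] rows 1 each [-0.0005 -0.0112  0.0257] twist 0.0129
```

Call:
apply_moves:
  deltas:
    - {"gripper": 0.4, "dp": [0, -0.008, 0.006], "twist": 0.013}
    - {"gripper": 0.4, "dp": [0, -0.002, 0.012], "twist": 0}

```text
time: 14.45
ee_pos: [0.4267, 0.2263, 0.0426]
eef_rot: [0.205, 0.978, 0.023, 0.03]
contact_force: [0.4, 0.4, -0.9]
grip_width: 0.044
```

```bash
python3 plan.py "[(.4249,.2224,.025,2.724)]"
```

```text
at [0.4267 0.2263 0.0426] phi 2.7274 F [ 0.42  0.42 -0.86] w 0.044 t 14.45 tilt [0.0683 0.0317]
total [ 0.0001 -0.0043  0.0176] rows 1 each [ 0.0001 -0.0043  0.0176] twist 0.0034
```

Call:
apply_moves:
  deltas:
    - {"gripper": 0.4, "dp": [0, -0.003, 0.007], "twist": 0.003}
    - {"gripper": 0.4, "dp": [0, -0.001, 0.006], "twist": 0}

```text
time: 14.7
ee_pos: [0.4253, 0.2237, 0.0274]
eef_rot: [0.205, 0.978, 0.023, 0.029]
contact_force: [0.0, -0.5, -0.0]
grip_width: 0.0443
```

```bash
python3 plan.py "[(.4249,.2224,.022,2.724)]"
python3 - <<'E'
from h import *
n='scene'
i,d=optics.get_image(n);u,v=proj(n,[.424,.223,.02])[0].astype(int)
save(cv2.resize(i[v-30:v+30,u-40:u+40],None,fx=8,fy=8,interpolation=cv2.INTER_CUBIC),n+'10.png')
E
```

```text
at [0.4253 0.2237 0.0274] phi 2.7265 F [ 0.05 -0.5  -0.04] w 0.0443 t 14.7 tilt [0.0664 0.0322]
total [-0.0002 -0.0013  0.0054] rows 1 each [-0.0002 -0.0013  0.0054] twist 0.0025
```

View pics/scene10.png

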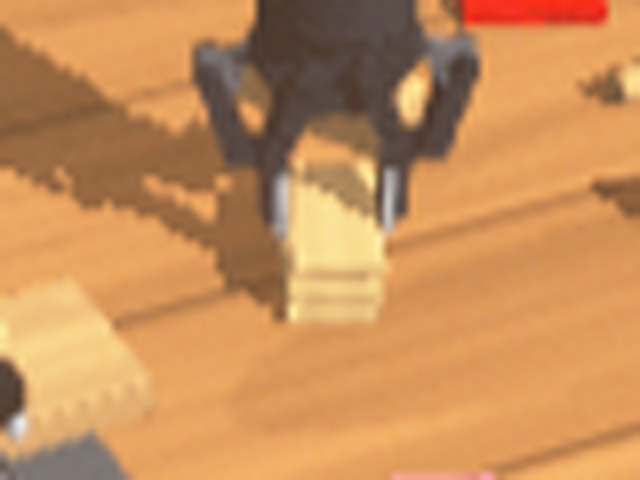

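Aligned; lower, release, retreat.

Call:
apply_moves:
  deltas:
    - {"gripper": 0.4, "dp": [0, -0.001, 0.004], "twist": 0}
    - {"gripper": 0.4, "dp": [0, 0, 0.002], "twist": 0}

```text
time: 15.0
ee_pos: [0.4249, 0.223, 0.0204]
eef_rot: [0.205, 0.978, 0.022, 0.029]
contact_force: [-1.3, -1.9, 7.2]
grip_width: 0.0442
```

```bash
python3 plan.py "[(.4249,.2224,.02,2.724)]"
```

```text
at [0.4249 0.223  0.0204] phi 2.727 F [-1.31 -1.91  7.22] w 0.0442 t 15.0 tilt [0.0653 0.032 ]
total [-0.0003 -0.0005  0.0004] rows 1 each [-0.0003 -0.0005  0.0004] twist 0.003
```

Call:
apply_moves:
  deltas:
    - {"gripper": 0.7, "dp": [0, 0, 0], "twist": 0}
    - {"gripper": 0.7, "dp": [0, 0, 0], "twist": 0}
    - {"gripper": 0.75, "dp": [0, 0, -0.02], "twist": 0}
    - {"gripper": 0.75, "dp": [0, 0, -0.04], "twist": 0}
    - {"gripper": 0.75, "dp": [0, 0, -0.05], "twist": 0}

```text
time: 15.62
ee_pos: [0.4162, 0.219, 0.1306]
eef_rot: [0.204, 0.978, 0.021, 0.026]
contact_force: [1.1, -0.1, 0.6]
grip_width: 0.0643
```

```bash
python3 plan.py "[(.4249,.2224,.02,2.724)]"
python3 - <<'E'
from h import *
s=env.sense();print(np.round(s['q'],3))
n='scene'
i,d=optics.get_image(n);u,v=proj(n,[.424,.223,.02])[0].astype(int)
save(cv2.resize(i[v-30:v+30,u-40:u+40],None,fx=8,fy=8,interpolation=cv2.INTER_CUBIC),n+'11.png')
E
```

```text
at [0.4162 0.219  0.1306] phi 2.7285 F [ 1.11 -0.09  0.62] w 0.0643 t 15.625 tilt [0.0603 0.0309]
total [-0.0066  0.0066  0.1106] rows 2 each [-0.0033  0.0033  0.0553] twist 0.0045
[ 0.407  0.577 -1.292  2.07   0.725  0.96  -0.105]
```

View pics/scene11.png

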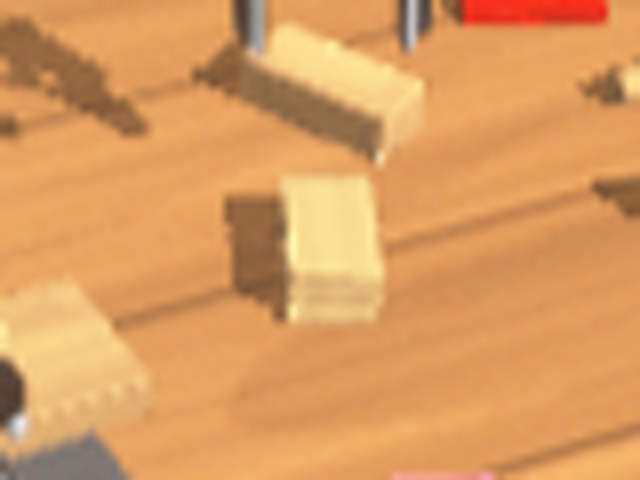

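Call:
apply_moves:
  deltas:
    - {"gripper": 0, "dp": [-0.015, -0.02, -0.02], "twist": -0.15}
    - {"gripper": 0, "dp": [-0.02, -0.03, -0.01], "twist": -0.15}
    - {"gripper": 0, "dp": [-0.015, -0.035, 0], "twist": -0.15}
    - {"gripper": 0, "dp": [-0.01, -0.035, 0], "twist": 0}

```text
time: 16.18
ee_pos: [0.4579, 0.0914, 0.1687]
eef_rot: [-0.031, 0.999, 0.016, 0.037]
contact_force: [0.5, 0.5, -0.4]
grip_width: -0.0001
```

```bash
python3 plan.py "[(.483,-.003,.15,3.19-6.2832)]"
python3 - <<'E'
from h import *
s=env.sense();print(np.round(s['q'],3))
E
```

```text
at [0.4579 0.0914 0.1687] phi -3.0816 F [ 0.55  0.47 -0.36] w -0.0001 t 16.175 tilt [0.073  0.0349]
total [-0.0194 -0.0958  0.0187] rows 2 each [-0.0097 -0.0479  0.0094] twist 0.0116
[ 0.81   0.583 -1.438  2.043  0.699  1.039  0.68 ]
```

Call:
apply_moves:
  deltas:
    - {"gripper": 0, "dp": [0, 0, -0.005], "twist": 0.186}
    - {"gripper": 0, "dp": [0, 0, 0], "twist": 0.186}
    - {"gripper": 0, "dp": [0, 0, 0], "twist": 0.186}
    - {"gripper": 0, "dp": [0, 0, 0], "twist": 0.186}
    - {"gripper": 0, "dp": [0, 0, 0], "twist": 0.186}
    - {"gripper": 0, "dp": [0, 0, 0], "twist": 0.186}
    - {"gripper": 0, "dp": [0, 0, 0], "twist": 0.186}
    - {"gripper": 0, "dp": [0, 0, 0], "twist": 0.186}

```text
time: 17.18
ee_pos: [0.4587, 0.087, 0.1746]
eef_rot: [0.66, 0.75, 0.038, 0.017]
contact_force: [-0.7, 0.6, 0.1]
grip_width: 0.0001
```

```bash
python3 plan.py "[(.483,-.003,.15,.05)]"
python3 - <<'E'
from h import *
s=env.sense();print(np.round(s['q'],3))
E
```

```text
at [0.4587 0.087  0.1746] phi 1.6991 F [-0.73  0.62  0.07] w 0.0001 t 17.175 tilt [0.0758 0.0336]
total [-0.0924  0.0126  0.0246] rows 2 each [-0.0462  0.0063  0.0123] twist 1.6491
[ 0.639  0.341 -1.086  2.045  0.391  0.884 -0.525]
```

Call:
apply_moves:
  deltas:
    - {"gripper": 0, "dp": [0, 0, 0], "twist": 0.184}
    - {"gripper": 0, "dp": [0, 0, 0], "twist": 0.184}
    - {"gripper": 0, "dp": [0, 0, 0], "twist": 0.184}
    - {"gripper": 0, "dp": [0, 0, 0], "twist": 0.184}
    - {"gripper": 0, "dp": [0, 0, 0], "twist": 0.184}
    - {"gripper": 0, "dp": [0, 0, 0], "twist": 0.184}
    - {"gripper": 0, "dp": [0, 0, 0], "twist": 0.184}
    - {"gripper": 0, "dp": [0, 0, 0], "twist": 0.184}

```text
time: 18.18
ee_pos: [0.4584, 0.0878, 0.1762]
eef_rot: [0.994, 0.099, 0.041, -0.012]
contact_force: [0.7, -0.1, -0.0]
grip_width: 0.0002
```

```bash
python3 plan.py "[(.483,-.003,.15,.05)]"
python3 - <<'E'
from h import *
s=env.sense();print(np.round(s['q'],3))
for n in('scene','top'):
    i,d=optics.get_image(n);save(i,n+'12.png')
E
```

```text
at [0.4584 0.0878 0.1762] phi 0.1976 F [ 0.68 -0.08 -0.04] w 0.0002 t 18.175 tilt [0.0801 0.0321]
total [0.0063 0.0939 0.0262] rows 2 each [0.0032 0.0469 0.0131] twist 0.1476
[ 0.384  0.237 -0.759  2.058  0.217  0.834 -1.867]
```

View pics/scene12.png

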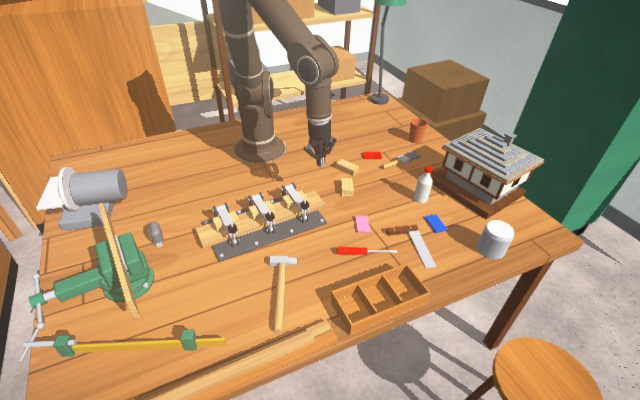

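View pics/top12.png

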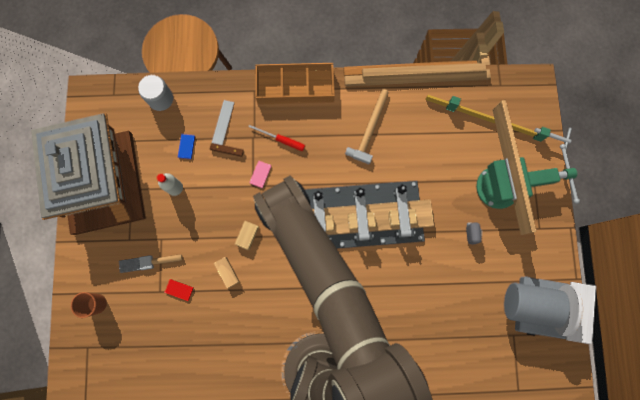

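Call:
apply_moves:
  deltas:
    - {"gripper": 0, "dp": [0.0, 0.02, 0.0], "twist": 0.074}
    - {"gripper": 0, "dp": [0, 0.03, 0.005], "twist": 0.074}
    - {"gripper": 0, "dp": [0.01, 0.03, 0.01], "twist": 0}
    - {"gripper": 0, "dp": [0.005, 0.01, 0.01], "twist": 0}
    - {"gripper": 0, "dp": [0, 0, 0], "twist": 0}

```text
time: 18.9
ee_pos: [0.4866, -0.006, 0.1499]
eef_rot: [0.999, 0.027, 0.041, -0.014]
contact_force: [-0.2, -0.2, 0.2]
grip_width: 0.0
```

```bash
python3 plan.py "[(.483,-.003,.085,.05)]"
python3 - <<'E'
from meas import *
s=env.sense();print(np.round(s['q'],3))
i,d=optics.get_image('top')
print(slipfit('top',i,(247,235),z=.03))
E
```

```text
at [ 0.4866 -0.006   0.1499] phi 0.053 F [-0.21 -0.19  0.19] w 0.0 t 18.9 tilt [0.0811 0.031 ]
total [-0.0035 -0.0031  0.0649] rows 2 each [-0.0017 -0.0016  0.0324] twist 0.003
[ 0.5    0.301 -0.667  2.045  0.234  0.785 -1.814]
(array([0.42437444, 0.22352656]), np.float64(2.6959453520161607), array([0.07851694, 0.04345103]), ((424.6353759765625, 223.60690307617188), (43.7613410949707, 78.791259765625), 64.30424499511719))
```

Call:
apply_moves:
  deltas:
    - {"gripper": 0, "dp": [-0.004, 0, 0.022], "twist": 0.0}
    - {"gripper": 0, "dp": [-0.003, 0, 0.022], "twist": 0}
    - {"gripper": 0, "dp": [-0.002, 0, 0.012], "twist": 0}
    - {"gripper": 0, "dp": [0, 0, 0.004], "twist": 0}

```text
time: 19.45
ee_pos: [0.483, -0.0001, 0.0903]
eef_rot: [0.999, 0.03, 0.043, -0.015]
contact_force: [-0.0, -0.5, -0.1]
grip_width: 0.0
```

```bash
python3 plan.py "[(.483,-.003,.085,.05)]"
python3 - <<'E'
from meas import *
for n,a in (('top',(22,30)),('scene',(35,45))):
    i,d=optics.get_image(n);u,v=proj(n,[.51,-.005,.08])[0].astype(int)
    save(cv2.resize(i[v-30:v+30,u-40:u+40],None,fx=8,fy=8,interpolation=cv2.INTER_CUBIC),n+'13.png')
E
```

```text
at [ 4.83e-01 -1.00e-04  9.03e-02] phi 0.0598 F [-0.01 -0.46 -0.11] w 0.0 t 19.45 tilt [0.0846 0.0324]
total [-0.0002  0.0029  0.0053] rows 1 each [-0.0002  0.0029  0.0053] twist 0.0098
```

View pics/scene13.png

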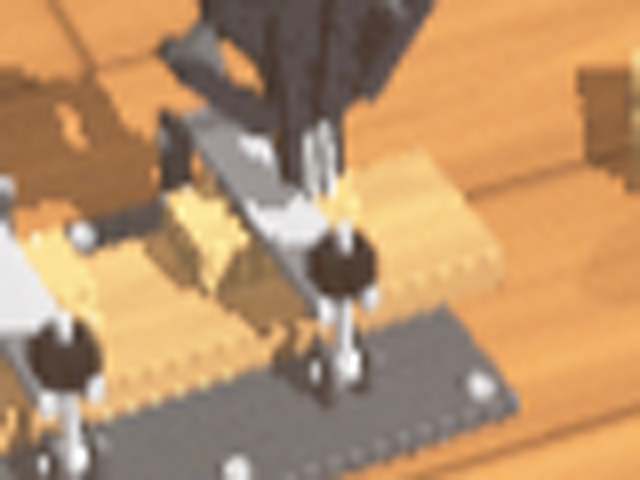

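View pics/top13.png

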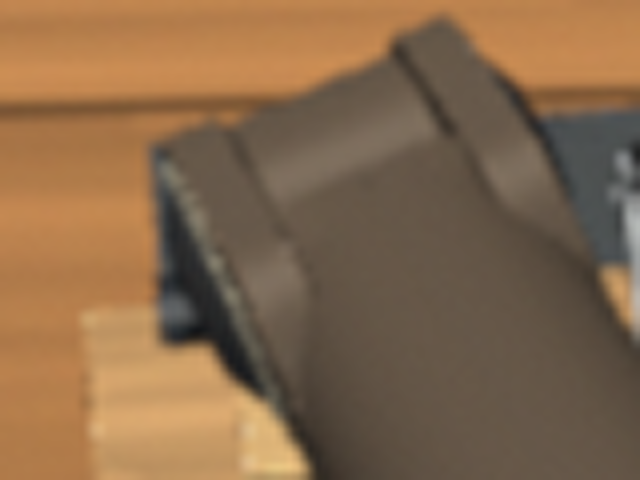

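Call:
apply_moves:
  deltas:
    - {"gripper": 0, "dp": [0.006, 0.004, 0.003], "twist": 0.01}
    - {"gripper": 0, "dp": [0.006, 0, 0], "twist": 0}
    - {"gripper": 0, "dp": [0.003, 0, 0], "twist": 0}

```text
time: 19.92
ee_pos: [0.5011, -0.0037, 0.0902]
eef_rot: [0.999, 0.025, 0.044, -0.015]
contact_force: [-0.4, -0.2, -0.2]
grip_width: 0.0002
```

Call:
apply_moves:
  deltas:
    - {"gripper": 0, "dp": [0.003, 0, 0], "twist": 0}

```text
time: 20.05
ee_pos: [0.5045, -0.0036, 0.0907]
eef_rot: [0.999, 0.025, 0.045, -0.015]
contact_force: [0.9, 0.0, 0.1]
grip_width: 0.0001
```

Call:
apply_moves:
  deltas:
    - {"gripper": 0, "dp": [0.003, 0, 0], "twist": 0}

```text
time: 20.18
ee_pos: [0.5078, -0.0035, 0.091]
eef_rot: [0.999, 0.025, 0.045, -0.015]
contact_force: [-1.1, 0.6, 0.9]
grip_width: -0.0004
```

Call:
apply_moves:
  deltas:
    - {"gripper": 0, "dp": [0.003, 0, 0], "twist": 0}

```text
time: 20.3
ee_pos: [0.5097, -0.0034, 0.091]
eef_rot: [0.999, 0.025, 0.043, -0.015]
contact_force: [-7.7, -0.8, 5.3]
grip_width: 0.0
```

Call:
apply_moves:
  deltas:
    - {"gripper": 0, "dp": [0.002, 0, 0], "twist": 0}

```text
time: 20.42
ee_pos: [0.5097, -0.0036, 0.0906]
eef_rot: [0.999, 0.025, 0.041, -0.014]
contact_force: [-7.8, -1.1, 4.7]
grip_width: 0.0
```

Call:
apply_moves:
  deltas:
    - {"gripper": 0, "dp": [-0.02, 0, -0.01], "twist": 0}
    - {"gripper": 0, "dp": [0, 0.02, -0.03], "twist": 0}
    - {"gripper": 0, "dp": [0, 0.035, -0.01], "twist": 0}
    - {"gripper": 0, "dp": [0, 0.035, 0], "twist": 0}
    - {"gripper": 0, "dp": [0, 0.03, 0], "twist": 0}
    - {"gripper": 0, "dp": [0, 0.01, 0.0], "twist": 0}

```text
time: 21.18
ee_pos: [0.4926, -0.138, 0.1371]
eef_rot: [0.999, 0.027, 0.041, -0.014]
contact_force: [-0.2, 0.4, -0.4]
grip_width: 0.0001
```

```bash
python3 plan.py "[(.49,-.135,.087,.05)]"
python3 - <<'E'
from meas import *
s=env.sense();print(np.round(s['q'],3))
E
```

```text
at [ 0.4926 -0.138   0.1371] phi 0.0522 F [-0.19  0.42 -0.39] w 0.0001 t 21.175 tilt [0.0821 0.0306]
total [-0.0024 -0.0031  0.0501] rows 1 each [-0.0024 -0.0031  0.0501] twist 0.0022
[ 0.725  0.361 -0.624  1.997  0.237  0.783 -1.54 ]
```

Call:
apply_moves:
  deltas:
    - {"gripper": 0, "dp": [-0.004, -0.002, 0.02], "twist": 0.0}
    - {"gripper": 0, "dp": [-0.003, 0, 0.02], "twist": 0}
    - {"gripper": 0, "dp": [-0.001, 0, 0.006], "twist": 0}
    - {"gripper": 0, "dp": [0, 0, 0.002], "twist": 0}

```text
time: 21.68
ee_pos: [0.4894, -0.1332, 0.0881]
eef_rot: [0.999, 0.027, 0.042, -0.015]
contact_force: [0.2, -0.5, 0.7]
grip_width: 0.0004
```

```bash
python3 plan.py "[(.514,-.135,.087,.05)]"
```

```text
at [ 0.4894 -0.1332  0.0881] phi 0.0528 F [ 0.17 -0.54  0.73] w 0.0004 t 21.675 tilt [0.0835 0.0316]
total [0.0245 0.0031 0.0011] rows 1 each [0.0245 0.0031 0.0011] twist 0.0028
```

Call:
apply_moves:
  deltas:
    - {"gripper": 0, "dp": [0.006, 0.003, 0.001], "twist": 0}
    - {"gripper": 0, "dp": [0.006, 0, 0], "twist": 0}
    - {"gripper": 0, "dp": [0.004, 0, 0], "twist": 0}
    - {"gripper": 0, "dp": [0.003, 0, 0], "twist": 0}

```text
time: 22.18
ee_pos: [0.5113, -0.135, 0.0904]
eef_rot: [0.999, 0.027, 0.044, -0.014]
contact_force: [-0.2, 0.0, -1.1]
grip_width: 0.0002
```

Call:
apply_moves:
  deltas:
    - {"gripper": 0, "dp": [0.003, 0, 0], "twist": 0}

```text
time: 22.3
ee_pos: [0.5146, -0.1348, 0.0908]
eef_rot: [0.999, 0.027, 0.044, -0.014]
contact_force: [0.3, -0.1, -0.4]
grip_width: -0.0002
```

Call:
apply_moves:
  deltas:
    - {"gripper": 0, "dp": [0.003, 0, 0], "twist": 0}

```text
time: 22.42
ee_pos: [0.5166, -0.1348, 0.0908]
eef_rot: [0.999, 0.027, 0.042, -0.014]
contact_force: [-8.6, -0.4, 4.4]
grip_width: -0.0003
```

Call:
apply_moves:
  deltas:
    - {"gripper": 0, "dp": [0.002, 0, 0], "twist": 0}

```text
time: 22.55
ee_pos: [0.5166, -0.1349, 0.0905]
eef_rot: [0.999, 0.027, 0.04, -0.014]
contact_force: [-8.2, -0.5, 5.7]
grip_width: 0.0001
```

Call:
apply_moves:
  deltas:
    - {"gripper": 0, "dp": [-0.02, 0, -0.01], "twist": 0}
    - {"gripper": 0, "dp": [0, 0.02, -0.03], "twist": 0}
    - {"gripper": 0, "dp": [0, 0.035, -0.01], "twist": 0}
    - {"gripper": 0, "dp": [0, 0.035, 0], "twist": 0}
    - {"gripper": 0, "dp": [0, 0.03, 0], "twist": 0}
    - {"gripper": 0, "dp": [0, 0.007, 0.0], "twist": 0}

```text
time: 23.3
ee_pos: [0.4998, -0.2669, 0.137]
eef_rot: [0.999, 0.028, 0.04, -0.014]
contact_force: [-0.3, 0.8, -0.3]
grip_width: -0.0
```

```bash
python3 plan.py "[(.498,-.265,.087,.05)]"
python3 - <<'E'
from meas import *
s=env.sense();print(np.round(s['q'],3))
E
```

```text
at [ 0.4998 -0.2669  0.137 ] phi 0.0557 F [-0.3   0.84 -0.32] w -0.0 t 23.3 tilt [0.0798 0.0301]
total [-0.0017 -0.002   0.05  ] rows 1 each [-0.0017 -0.002   0.05  ] twist 0.0057
[ 0.894  0.451 -0.584  1.859  0.249  0.849 -1.309]
```

Call:
apply_moves:
  deltas:
    - {"gripper": 0, "dp": [-0.004, -0.001, 0.02], "twist": 0.0}
    - {"gripper": 0, "dp": [-0.003, 0, 0.02], "twist": 0}
    - {"gripper": 0, "dp": [-0.001, 0, 0.006], "twist": 0}
    - {"gripper": 0, "dp": [0, 0, 0.002], "twist": 0}

```text
time: 23.8
ee_pos: [0.4966, -0.2624, 0.0881]
eef_rot: [0.999, 0.029, 0.041, -0.015]
contact_force: [1.0, -0.2, 0.4]
grip_width: 0.0
```

Call:
apply_moves:
  deltas:
    - {"gripper": 0, "dp": [0.006, 0.001, 0.001], "twist": 0}
    - {"gripper": 0, "dp": [0.006, 0, 0], "twist": 0}
    - {"gripper": 0, "dp": [0.004, 0, 0], "twist": 0}
    - {"gripper": 0, "dp": [0.003, 0, 0], "twist": 0}

```text
time: 24.3
ee_pos: [0.5185, -0.262, 0.0905]
eef_rot: [0.999, 0.029, 0.042, -0.014]
contact_force: [-0.2, -0.4, 0.4]
grip_width: -0.0003
```

Call:
apply_moves:
  deltas:
    - {"gripper": 0, "dp": [0.003, 0, 0], "twist": 0}

```text
time: 24.42
ee_pos: [0.5217, -0.2619, 0.0909]
eef_rot: [0.999, 0.029, 0.042, -0.014]
contact_force: [-0.1, -0.2, 0.3]
grip_width: -0.0002
```

Call:
apply_moves:
  deltas:
    - {"gripper": 0, "dp": [0.003, 0, 0], "twist": 0}
    - {"gripper": 0, "dp": [0.002, 0, 0], "twist": 0}

```text
time: 24.68
ee_pos: [0.527, -0.2616, 0.0914]
eef_rot: [0.999, 0.029, 0.042, -0.014]
contact_force: [-0.1, 0.3, -0.2]
grip_width: 0.0001
```

Contact was expected near x≈0.522 and there is no force: the right one is yielding. Push on.

Call:
apply_moves:
  deltas:
    - {"gripper": 0, "dp": [0.004, 0, 0], "twist": 0}
    - {"gripper": 0, "dp": [0.004, 0, 0], "twist": 0}
    - {"gripper": 0, "dp": [0.004, 0, 0], "twist": 0}
    - {"gripper": 0, "dp": [0.003, 0, 0], "twist": 0}
    - {"gripper": 0, "dp": [0, 0, 0], "twist": 0}

```text
time: 25.3
ee_pos: [0.5432, -0.2605, 0.0927]
eef_rot: [0.999, 0.029, 0.042, -0.014]
contact_force: [-0.2, 0.3, -0.1]
grip_width: 0.0001
```

```bash
python3 plan.py "[(.498,-.265,.087,.05)]"
python3 - <<'E'
from meas import *
for n,a in (('top',(22,30)),('scene',(35,45))):
    i,d=optics.get_image(n);u,v=proj(n,[.54,-.265,.06])[0].astype(int)
    save(cv2.resize(i[v-30:v+30,u-40:u+40],None,fx=8,fy=8,interpolation=cv2.INTER_CUBIC),n+'14.png')
E
```

```text
at [ 0.5432 -0.2605  0.0927] phi 0.058 F [-0.17  0.35 -0.09] w 0.0001 t 25.3 tilt [0.0838 0.0304]
total [-0.0454  0.0018  0.0057] rows 1 each [-0.0454  0.0018  0.0057] twist 0.008
```

View pics/scene14.png

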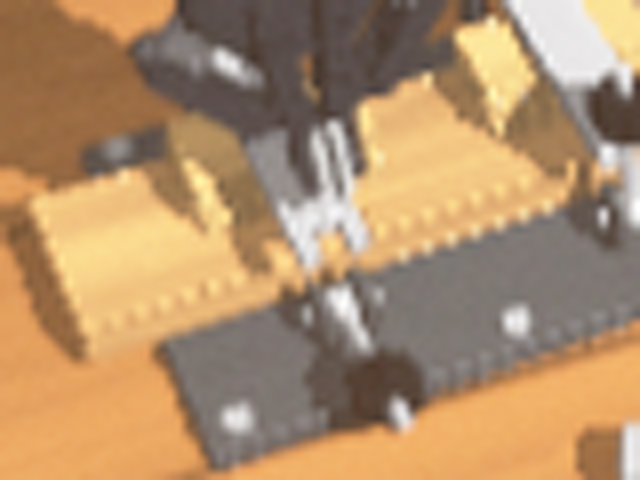

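View pics/top14.png

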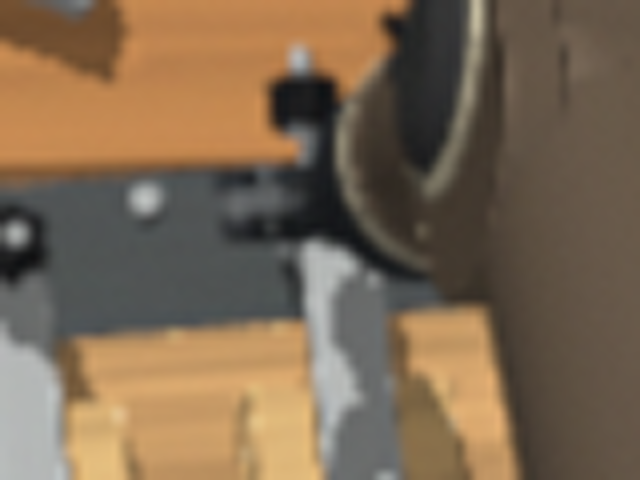

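Call:
apply_moves:
  deltas:
    - {"gripper": 0.0, "dp": [-0.01, 0.002, -0.025], "twist": 0.008}
    - {"gripper": 0.65, "dp": [-0.008, 0.002, -0.02], "twist": 0}
    - {"gripper": 0.65, "dp": [0, 0, 0], "twist": 0}
    - {"gripper": 0.65, "dp": [0, 0, 0], "twist": 0}
  newtons: 40

```text
time: 25.9
ee_pos: [0.5201, -0.2673, 0.1366]
eef_rot: [0.999, 0.025, 0.042, -0.014]
contact_force: [0.6, 0.4, 0.4]
grip_width: 0.0544
```

```bash
python3 plan.py "[(.522,-.266,.1,.05)]"
python3 - <<'E'
from meas import *
for n,a in (('top',(22,30)),('scene',(35,45))):
    i,d=optics.get_image(n);u,v=proj(n,[.53,-.265,.08])[0].astype(int)
    save(cv2.resize(i[v-30:v+30,u-40:u+40],None,fx=8,fy=8,interpolation=cv2.INTER_CUBIC),n+'15.png')
E
```

```text
at [ 0.5201 -0.2673  0.1366] phi 0.0494 F [0.6  0.35 0.43] w 0.0544 t 25.9 tilt [0.0828 0.0304]
total [ 0.0019 -0.0012  0.0366] rows 1 each [ 0.0019 -0.0012  0.0366] twist -0.0006
```

View pics/scene15.png

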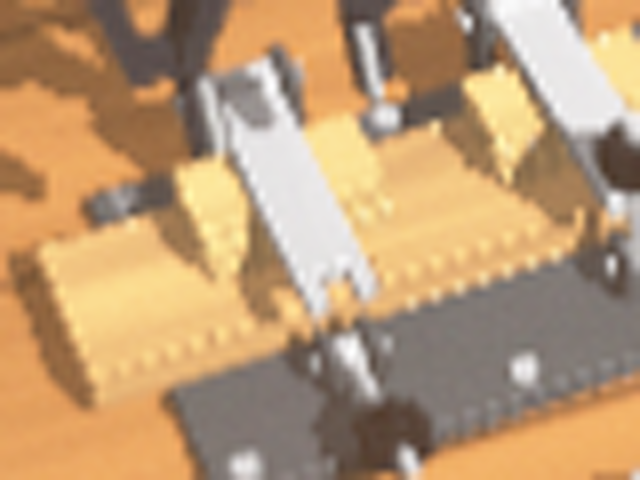

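Run:
```python
from meas import *
n='scene';u,v=proj(n,[.53,-.265,.08])[0].astype(int)
P=atz(n,np.array([(313,300),(374,290),(232,135),(278,120)])/8+[u-40,v-30]-.4,.072);print(P.round(4))
print((P[0]+P[1])/2,(P[2]+P[3])/2)
```

```text
[[ 0.5508 -0.2766  0.072 ]
 [ 0.5551 -0.2526  0.072 ]
 [ 0.4413 -0.2823  0.072 ]
 [ 0.4397 -0.262   0.072 ]]
[ 0.55291976 -0.26456702  0.072     ] [ 0.44048014 -0.27215086  0.072     ]
```

Call:
apply_moves:
  deltas:
    - {"gripper": 0.65, "dp": [-0.001, 0.0, 0.02], "twist": 0}
    - {"gripper": 0.65, "dp": [-0.002, 0.001, 0.02], "twist": 0}

```text
time: 26.25
ee_pos: [0.5218, -0.2669, 0.0957]
eef_rot: [0.999, 0.026, 0.043, -0.014]
contact_force: [-0.3, -0.3, 0.3]
grip_width: 0.0556
```

```bash
python3 plan.py "[(.522,-.266,.045,.05)]"
python3 - <<'E'
from meas import *
for n,a in (('top',(22,30)),('scene',(35,45))):
    i,d=optics.get_image(n);u,v=proj(n,[.53,-.265,.08])[0].astype(int)
    save(cv2.resize(i[v-30:v+30,u-40:u+40],None,fx=8,fy=8,interpolation=cv2.INTER_CUBIC),n+'16.png')
E
```

```text
at [ 0.5218 -0.2669  0.0957] phi 0.0503 F [-0.29 -0.27  0.29] w 0.0556 t 26.25 tilt [0.0843 0.0302]
total [ 0.0002 -0.0009  0.0507] rows 1 each [ 0.0002 -0.0009  0.0507] twist 0.0003
```

View pics/scene16.png

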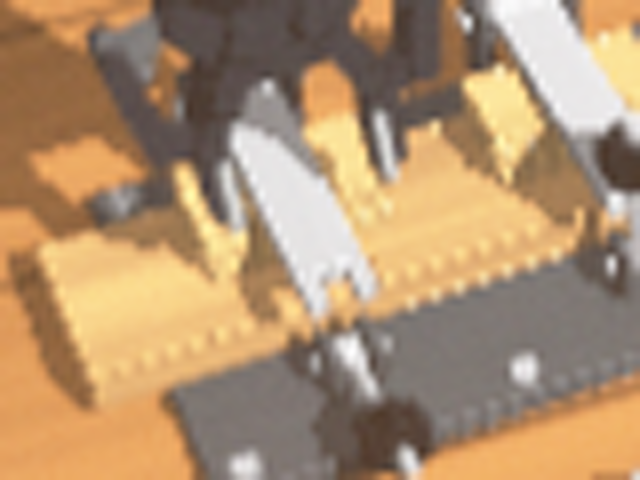

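Call:
apply_moves:
  deltas:
    - {"gripper": 0.65, "dp": [-0.001, 0.0, 0.015], "twist": 0}
    - {"gripper": 0.65, "dp": [-0.001, 0.0, 0.015], "twist": 0}
    - {"gripper": 0.65, "dp": [-0.001, 0.0, 0.012], "twist": 0}

```text
time: 26.72
ee_pos: [0.5219, -0.2651, 0.0507]
eef_rot: [0.999, 0.026, 0.042, -0.015]
contact_force: [-0.7, -0.3, -0.3]
grip_width: 0.0556
```

```bash
python3 plan.py "[(.522,-.266,.045,.05)]"
python3 - <<'E'
from meas import *
for n,a in (('scene',(35,45)),):
    i,d=optics.get_image(n);u,v=proj(n,[.53,-.265,.08])[0].astype(int)
    save(cv2.resize(i[v-30:v+30,u-40:u+40],None,fx=8,fy=8,interpolation=cv2.INTER_CUBIC),n+'17.png')
E
```

```text
at [ 0.5219 -0.2651  0.0507] phi 0.0505 F [-0.72 -0.27 -0.26] w 0.0556 t 26.725 tilt [0.0825 0.0317]
total [0.0001 0.0009 0.0057] rows 1 each [0.0001 0.0009 0.0057] twist 0.0005
```

View pics/scene17.png

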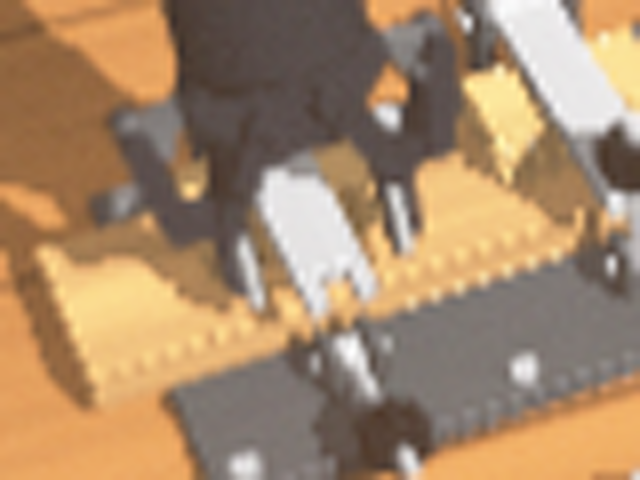

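Call:
apply_moves:
  deltas:
    - {"gripper": 0.65, "dp": [0, 0.001, 0.004], "twist": 0}
    - {"gripper": 0.2, "dp": [0, 0, 0], "twist": 0}
    - {"gripper": 0.2, "dp": [0, 0, 0], "twist": 0}
    - {"gripper": 0.2, "dp": [0, 0, 0], "twist": 0}
  newtons: 40

```text
time: 27.28
ee_pos: [0.5216, -0.2666, 0.0453]
eef_rot: [0.999, 0.025, 0.041, -0.015]
contact_force: [0.6, 0.8, -2.0]
grip_width: 0.0292
```

```bash
python3 plan.py "[(.522,-.266,.045,.05)]"
python3 - <<'E'
from h import *
s=env.sense();print(np.round(s['q'],3),s['contact_force'],s['ft_torque'])
g=np.array([.522,-.266])
p=np.array(s['ee_pos'])
for th in np.arange(0,1.16,.1):
    d=.113*(np.cos(th)-1)*np.array([.9988,.05]);print(th.round(2),(p+[d[0],d[1],.113*np.sin(th)]).round(4))
E
```

```text
at [ 0.5216 -0.2666  0.0453] phi 0.0496 F [ 0.61  0.83 -1.96] w 0.0292 t 27.275 tilt [0.0812 0.0317]
total [ 0.0004 -0.0005  0.0003] rows 1 each [ 0.0004 -0.0005  0.0003] twist -0.0004
[ 0.808  0.598 -0.511  1.88   0.348  0.69  -1.402] [ 0.6115236   0.83464043 -1.95846023] [ 0.08244155  0.1327243  -0.03276645]
0.0 [ 0.5216 -0.2666  0.0453]
0.1 [ 0.5211 -0.2666  0.0566]
0.2 [ 0.5194 -0.2667  0.0678]
0.3 [ 0.5166 -0.2668  0.0787]
0.4 [ 0.5127 -0.267   0.0893]
0.5 [ 0.5078 -0.2673  0.0995]
0.6 [ 0.5019 -0.2675  0.1091]
0.7 [ 0.4951 -0.2679  0.1181]
0.8 [ 0.4874 -0.2683  0.1264]
0.9 [ 0.4789 -0.2687  0.1338]
1.0 [ 0.4698 -0.2692  0.1404]
1.1 [ 0.46   -0.2696  0.146 ]
```

Call:
apply_moves:
  deltas:
    - {"gripper": 0.2, "dp": [0, 0, -0.011], "twist": 0}
    - {"gripper": 0.2, "dp": [-0.001, 0, -0.011], "twist": 0}
    - {"gripper": 0.2, "dp": [-0.002, 0, -0.011], "twist": 0}

```text
time: 27.65
ee_pos: [0.5158, -0.2669, 0.0794]
eef_rot: [0.999, 0.026, 0.041, -0.015]
contact_force: [1.2, -0.2, -6.1]
grip_width: 0.0291
```

```bash
python3 plan.py "[(.5127,-.267,.0893,.05)]"
python3 - <<'E'
from meas import *
for n,a in (('scene',(35,45)),):
    i,d=optics.get_image(n);u,v=proj(n,[.53,-.265,.08])[0].astype(int)
    save(cv2.resize(i[v-30:v+30,u-40:u+40],None,fx=8,fy=8,interpolation=cv2.INTER_CUBIC),n+'18.png')
E
```

```text
at [ 0.5158 -0.2669  0.0794] phi 0.0511 F [ 1.24 -0.21 -6.1 ] w 0.0291 t 27.65 tilt [0.0811 0.033 ]
total [-0.0031 -0.     -0.0099] rows 1 each [-0.0031 -0.     -0.0099] twist 0.0011
```

View pics/scene18.png

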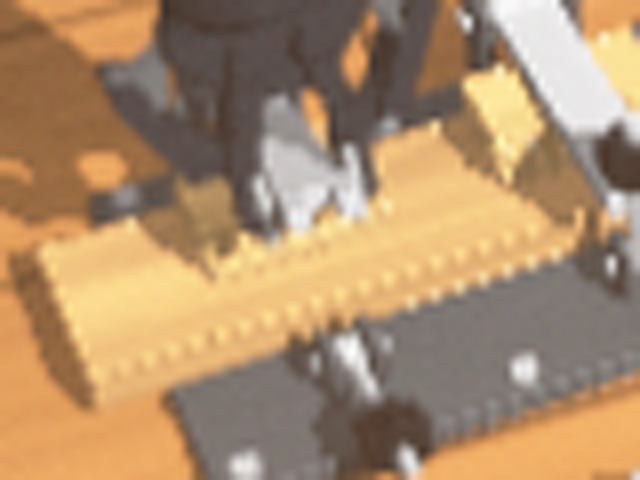

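Call:
apply_moves:
  deltas:
    - {"gripper": 0.2, "dp": [-0.003, 0, -0.0105], "twist": 0}
    - {"gripper": 0.2, "dp": [-0.004, 0, -0.0105], "twist": 0}
    - {"gripper": 0.2, "dp": [-0.005, 0, -0.01], "twist": 0}
    - {"gripper": 0.2, "dp": [-0.006, 0, -0.0095], "twist": 0}

```text
time: 28.2
ee_pos: [0.4913, -0.2682, 0.1211]
eef_rot: [0.999, 0.027, 0.039, -0.016]
contact_force: [-1.2, 1.0, -8.3]
grip_width: 0.0293
```

```bash
python3 plan.py "[(.4874,-.2683,.1264,.05)]"
```

```text
at [ 0.4913 -0.2682  0.1211] phi 0.053 F [-1.24  0.96 -8.28] w 0.0293 t 28.2 tilt [0.0777 0.0337]
total [-0.0039 -0.0001 -0.0053] rows 1 each [-0.0039 -0.0001 -0.0053] twist 0.003
```

Call:
apply_moves:
  deltas:
    - {"gripper": 0.2, "dp": [-0.0075, 0, -0.0095], "twist": 0}
    - {"gripper": 0.2, "dp": [-0.008, 0, -0.0075], "twist": 0}
    - {"gripper": 0.2, "dp": [-0.009, 0, -0.007], "twist": 0}

```text
time: 28.58
ee_pos: [0.4624, -0.2698, 0.144]
eef_rot: [0.999, 0.028, 0.039, -0.016]
contact_force: [0.1, 2.1, -14.8]
grip_width: 0.0296
```

```bash
python3 plan.py "[(.46,-.2696,.146,.05)]"
python3 - <<'E'
from meas import *
for n,a in (('scene',(35,45)),):
    i,d=optics.get_image(n);u,v=proj(n,[.5,-.265,.1])[0].astype(int)
    save(cv2.resize(i[v-40:v+40,u-50:u+50],None,fx=7,fy=7,interpolation=cv2.INTER_CUBIC),n+'19.png')
E
```

```text
at [ 0.4624 -0.2698  0.144 ] phi 0.0552 F [  0.14   2.11 -14.82] w 0.0296 t 28.575 tilt [0.0761 0.0341]
total [-0.0024 -0.0003 -0.002 ] rows 1 each [-0.0024 -0.0003 -0.002 ] twist 0.0052
```

View pics/scene19.png

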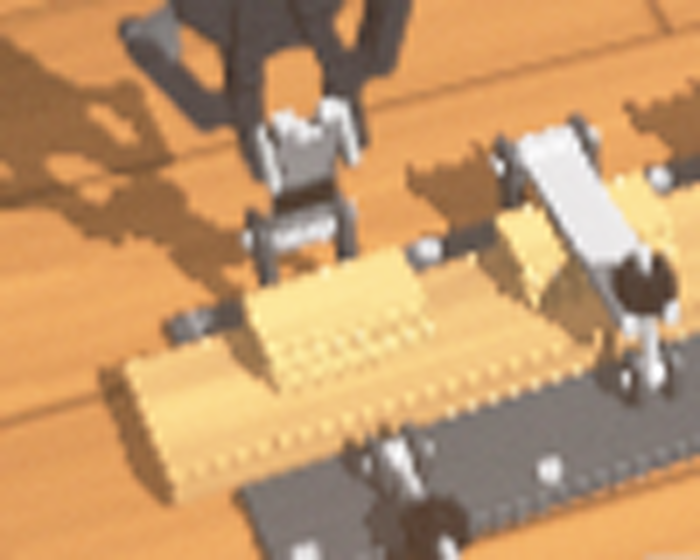

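Call:
apply_moves:
  deltas:
    - {"gripper": 0.2, "dp": [-0.005, 0, -0.002], "twist": 0}
    - {"gripper": 0.2, "dp": [0, 0, 0], "twist": 0}
    - {"gripper": 0.2, "dp": [0, 0, 0], "twist": 0}
    - {"gripper": 0.2, "dp": [0, 0, 0], "twist": 0}

```text
time: 29.12
ee_pos: [0.457, -0.2701, 0.1466]
eef_rot: [0.999, 0.028, 0.039, -0.016]
contact_force: [0.5, 3.1, -8.3]
grip_width: 0.0291
```

```bash
python3 plan.py "[(.46,-.2696,.146,.05)]"
python3 - <<'E'
from meas import *
s=env.sense();p=s['ee_pos'];print('theta',np.arctan2(p[2]-.0453,p[0]-.4086),s['joint_vel'].round(4) if hasattr(s['joint_vel'],'round') else s['joint_vel'])
for n in ('scene','top'):
    i,d=optics.get_image(n);save(i,n+'20.png')
    u,v=proj(n,[.5,-.265,.1])[0].astype(int)
    save(cv2.resize(i[v-40:v+40,u-50:u+50],None,fx=7,fy=7,interpolation=cv2.INTER_CUBIC),n+'20z.png')
    if n=='top': print(slipfit('top',i,(247,235),z=.03))
    u,v=proj(n,[.424,.223,.02])[0].astype(int)
    save(cv2.resize(i[v-30:v+30,u-40:u+40],None,fx=8,fy=8,interpolation=cv2.INTER_CUBIC),n+'20p.png')
s=env.sense();print(s['time'],s['ee_pos'],s['contact_force'])
E
```

```text
at [ 0.457  -0.2701  0.1466] phi 0.0556 F [ 0.5   3.09 -8.28] w 0.0291 t 29.125 tilt [0.0774 0.0334]
total [ 0.003  -0.0003  0.0006] rows 1 each [ 0.003  -0.0003  0.0006] twist 0.0056
theta 1.125364380046795 [-0.0012 -0.0007  0.0013 -0.0013  0.0012  0.0004  0.0005]
(array([0.42436349, 0.22347964]), np.float64(2.7015444773774053), array([0.07849675, 0.04404146]), ((424.1617126464844, 223.3055419921875), (44.826175689697266, 78.4396743774414), 65.83357238769531))
29.225 [ 0.45696886 -0.27006944  0.14662402] [ 0.73158771  2.16221977 -8.62051431]
```

View pics/scene20z.png

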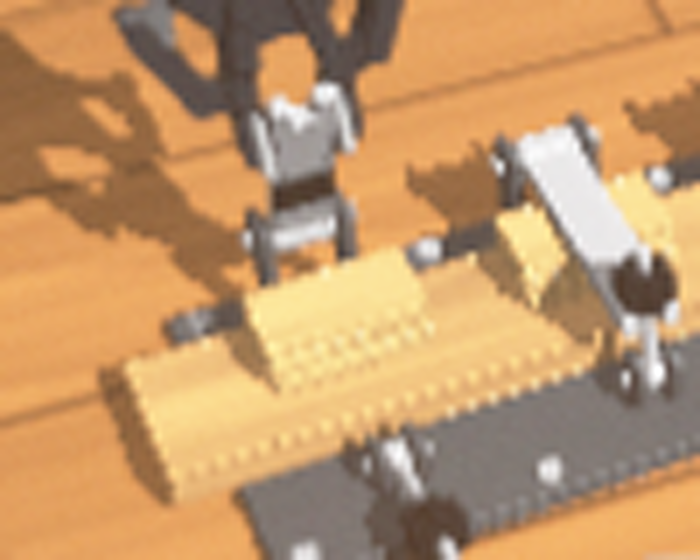

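View pics/top20.png

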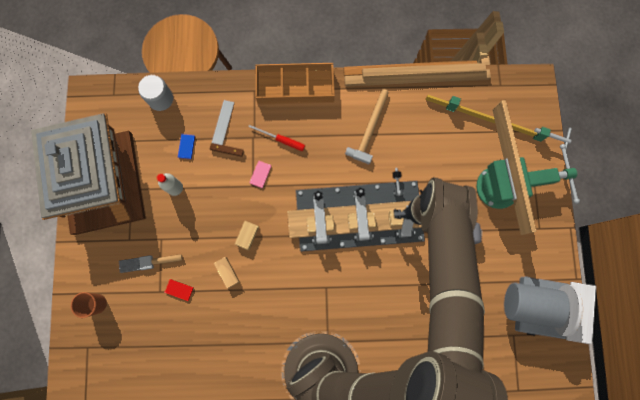

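View pics/scene20p.png

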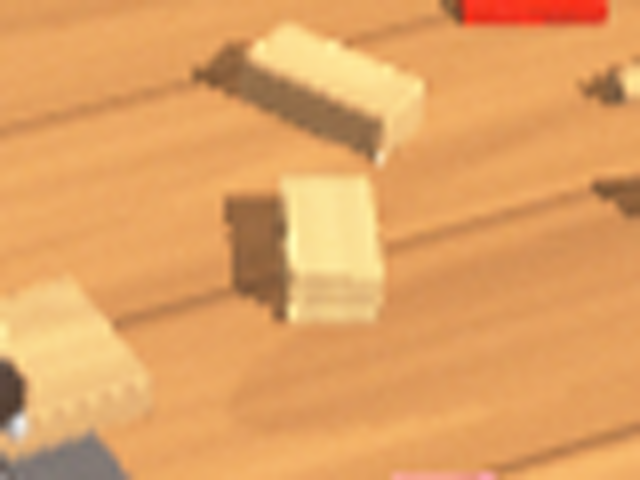

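Run:
```python
from h import *
u,v=proj('scene',[.5,-.265,.1])[0].astype(int)
for th in(.9,1.0,1.125,1.25):
    L=.143;P=[.409+L*np.cos(th),-.2712+.05*L*np.cos(th),.067+L*np.sin(th)];print(th,((proj('scene',P)[0]-[u-50,v-40]+.5)*7).round())
print(job.hand_in())
```

```text
0.9 [326. 160.]
1.0 [315. 131.]
1.125 [302.  96.]
1.25 [289.  64.]
the job is handed in; nothing more can be done
None
```

The job is handed in. The three slips are piled and the right-hand strap is held up at about 64° by the gripper. The hand-in reports no verdict, so what follows is from my own last checks.

- **Slips:** I piled the other two onto the slip nearest the jig. The last top view puts the top slip within about 1 mm and 0.03 rad of where the bottom slip was measured. In the side view the edges lie flush, and the pile is untouched.
- **Bolts:** the left and middle nuts stopped dead at about 8 N. The right one tipped out with no measurable force and lies clear; the other two bolts still stand upright.
- **Strap:** held by its free end at about 1.12 rad from the gripper position. The free end in the picture fits 1.125 rad. It was still, with about 8.5 N of downward load on the wrist. The other two straps are shut.
- **Bench:** the tools and other things look unmoved in the last top view, though I compared them by eye only and did not measure them.
- **Off from plan:** the tool picked up a lean of about 0.09 rad over the run that I could not correct. One arm joint also came close to its limit (-1.438 of -1.47), so I turned the wrist back half a turn before tapping.
- **Time:** about 29 s of the 72 s allowed.

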